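Set up a stepped shaft for a run-out check

ROBOT

A 6-joint arm with a two-finger parallel gripper is mounted at the origin on a cart in front of the work surface, level with it; the furniture and walls round the work are solid. World frame = base frame: x ahead of the robot, y to its left, z up, the work surface at z = 0. Lengths are in m, angles in rad, forces in N, time in s.
With the tool pointing down it reaches from about 0.375 to 0.9 m from the base axis. Payload 3.1 kg.
Tool frame: the origin (TCP) lies between the finger pads; the fingertips stand 19 mm ahead of it and the grasp point (between the pads) is the TCP; z points along the fingers, y is the direction in which the jaws open and shut (so a half turn about z gives the same grasp; the last joint's range is limited). The gripper opens to 87 mm and grips with 3 to 60 N. Pads are 19 mm wide; open, the fingers measure 117 mm over their backs; the gripper's body (75 mm by 190 mm) begins 51 mm behind the grasp point.
Start: joints at [0.952, 0.527, 1.433, -0, 1.181, -0.178], TCP at [0.267, 0.565, 0.242] pointing down, gripper open.
Joint ranges: [-3.08, 3.08], [-0.75, 2.2], [0.22, 2.44], [-1.43, 4.57], [0, 2.65], [-2.85, 2.85]. Speed limits (rad/s): [2.79, 2.79, 3.14, 3.14, 3.14, 3.14].

INTERFACE

Orientations are given as a unit quaternion [x, y, z, w].
In Python, from rig import robot gives the robot as it stands.
- The arm moves only by the tool apply_moves, never from a script. Its argument "series" is a list of rows, each a list of 7 numbers: the shift along the tool's x, y, z in cm, then the turn, a rotation vector about the tool's x, y, z in degrees, then the opening, from 0 (shut) to 1 (fully open). In form: [[dx, dy, dz, rx, ry, rz, grip], ...]. A call has 1 to 5 rows; each row is the pose to reach, as a shift and turn from the pose commanded when the call began, along the tool's axes at that moment; what a row does not reach only later rows make up. A row lasts 1/12 s, in which the tool goes at most 41.7 mm and 7.16 degrees, less where a joint would pass 70% of its speed; a pose out of reach is approached as far as the arm can. A call with a gripper value outside its range is refused whole. The fingers move at their own pace and stop on an object; "newtons" is the grip in N (left out, the last holds). Time passes only in rows, so rows that repeat a pose let the fingers close. It gives the time, the measured TCP pose, the force and the opening at its end, in the units of the state.
- robot.get_obs(): the state, without advancing time (a new reading comes with each control period).
- robot.camera(name): name is "side" or "top" or "wrist"; returns the picture (420x560x3 uint8, red, green, blue); there is no depth.
- robot.camera_params(name): a dict with "mtx" (3x3 intrinsics, pixels), "origin" and "rotation" of the camera in the world. Camera axes: x right, y down, z forward; pixel columns grow to the right and rows downward; lengths in m; the calibration is good to about 2 mm. The wrist camera is an equidistant fisheye: a pixel r from the principal point sees the ray r / f radians off the axis. A picture is of the moment at which its call begins: read the wrist's pose just before it. camera_params takes no time and is no camera call; for the wrist camera it gives the pose at the moment of the call.
- robot.hand_in(): hands the job in, once; it reports no verdict.
The state is a dict: "time": time; "q": joint angles; "joint_velocities": joint speeds; "joint_torque": joint torques, N m; "position": TCP position; "tool_rot": TCP orientation; "ft_force": force on the tool from outside, world axes, zero at the start; "moment": the same for the moment, N m; "grip_width": finger opening in m.
Only numpy, scipy, OpenCV 4.12 (cv2) and the standard library are available. Lean on these libraries where they do the work, as an engineer would, in place of code of your own. Each camera call takes 0.05 s, during which the arm holds its last target. There are 200 camera calls.

TASK

Set up the stepped shaft for a run-out check on the granite plate. Stand the two matching small V-blocks on the plate in line with the end stop (leave the odd bigger V-block where it is) and lay the shaft in their grooves, one block under the middle of each thinner bright journal, with the shaft's plain end facing the end stop and almost touching it (under a centimetre away). Last, stand the dial gauge on the plate behind the shaft, on the side away from the robot, so that its plunger rests on top of the middle of the shaft's thick part and is pressed in a little, never to the end of its travel; then let go of everything.

Things in the scene. Friction and masses are not known exactly. Their poses are not given: they have to be found in the camera images.
- plate: granite surface plate, dark grey, fixed, 180 (x) x 280 (y) x 40 mm; origin at the centre of its underside, so its top is 40 mm above the origin; x points away from the robot at yaw 0, y along its long side.
- end_stop: bright metal end stop bolted to the plate near one end (left or right varies), 40 mm nearer the robot than the plate's centre, yaw as the plate. Post 22 x 14 mm, 58 mm tall, with a level screw along y, a rounded button at each end. Origin in the post on the screw's axis, 43 mm above the plate's top; button faces 14 mm from it along +y and -y. A round bubble level sits at the plate's other end.
- vblock_a: one of two equal small steel V-blocks, loose, 26 (x) x 44 (y) x 44 (z) mm, 0.28 kg; a 90 degree groove runs along its x through the top, 30 mm wide and 15 mm deep. Origin at the centre of its underside. Grasp across y.
- vblock_b: the other small V-block, equal to the first and interchangeable with it.
- vblock_big: odd bigger V-block of the same shape, loose, 40 x 62 x 62 mm, origin at the centre of its underside; not used, to be left where it stands.
- shaft: stepped steel shaft, 174 mm, 0.5 kg. Origin on its axis, middle of the thick part; x along it to the threaded end. Thick part 30 mm dia, x -25 to 25 mm; bright journals 20 mm dia from 25 to 72 and -25 to -72 (middles at +-48.5); dark threaded stub 12 mm dia to 102; plain end at -72. Starts in the cradle, axis 60 mm over the table. In the small V-blocks its axis is 43 mm above what they stand on.
- cradle: low wooden cradle fixed on the table in which the shaft starts, base board 135 (x) x 56 x 8 mm, two notched uprights 14 mm thick at x = +48.5 and -48.5 mm, 60 mm high; origin at the centre of its underside, grooves along its x.
- gauge: dial gauge on a stand, loose, 0.75 kg; origin under the centre of its base (60 x 50 x 34 mm). Square column 16 x 16 mm over the origin up to z = 166 mm: grip it above the clamp (z 118 to 166). At z = 105 mm an arm runs along -x to the dial (45 mm dia, top z = 136); its plunger points down at x = -65 mm, y = 0, tip at z = 55 mm when free.
- plunger (a joint): how far the gauge's plunger is pushed up into its stem, 0 when free, 0.008 m at the end of its travel; a spring of about 1 N pushes it out. Standing on the plate over the crown of the shaft in the small V-blocks it reads about 0.003 m.
There are look-alikes about, which are no part of the job. What is shaped like the vblock_b but blue is not meant.

How it is judged:
On the way, in this order (a step that is already met when the one before it is completed fails the run):
1. both small V-blocks stand upright on the plate, let go, before the shaft lies on them (z of vblock_a in the frame of plate between 0.036 and 0.046 m and x of vblock_a in the frame of plate between -0.09 and 0.09 m and y of vblock_a in the frame of plate between -0.14 and 0.14 m and angle between each of vblock_a, vblock_b's own z axis and vertical below 0.1 rad and z of vblock_b in the frame of plate between 0.036 and 0.046 m and x of vblock_b in the frame of plate between -0.09 and 0.09 m and y of vblock_b in the frame of plate between -0.14 and 0.14 m and contact force between the fingers and vblock_a below 0.3 N and contact force between the fingers and vblock_b below 0.3 N and contact force between each of vblock_a, vblock_b and shaft below 0.1 N), for 0.2 s.
2. the shaft, let go, rests in both V-blocks, in line with the end stop, plain end close to it (z of vblock_a in the frame of plate between 0.036 and 0.046 m and x of vblock_a in the frame of plate between -0.09 and 0.09 m and y of vblock_a in the frame of plate between -0.14 and 0.14 m and angle between each of vblock_a, vblock_b's own z axis and vertical below 0.1 rad and z of vblock_b in the frame of plate between 0.036 and 0.046 m and x of vblock_b in the frame of plate between -0.09 and 0.09 m and y of vblock_b in the frame of plate between -0.14 and 0.14 m and ((x of vblock_a in the frame of shaft between 0.0385 and 0.0585 m and x of vblock_b in the frame of shaft between -0.0585 and -0.0385 m) or (x of vblock_b in the frame of shaft between 0.0385 and 0.0585 m and x of vblock_a in the frame of shaft between -0.0585 and -0.0385 m)) and x of end_stop in the frame of shaft between -0.098 and -0.08 m and y of end_stop in the frame of shaft between -0.008 and 0.008 m and z of end_stop in the frame of shaft between -0.008 and 0.008 m and contact force between each of vblock_a, vblock_b and shaft above 0.3 N and angle between the x axis of each of vblock_a, vblock_b and the x axis of shaft, either way round below 0.2 rad and contact force between the fingers and shaft below 0.3 N), for 0.2 s.
3. the gauge stands on the plate behind the shaft with its plunger pressed in on the thick part (value of joint plunger between 0.0007 and 0.007 m and contact force between gauge and shaft above 0.2 N and angle between gauge's own z axis and vertical below 0.08 rad and z of gauge in the frame of plate between 0.036 and 0.046 m and x of gauge in the frame of end_stop between 0.053 and 0.077 m and x of gauge in the frame of shaft between -0.013 and 0.013 m and angle between the x axis of gauge and the x axis of plate, either way round below 0.22 rad and contact force between the fingers and gauge below 0.3 N), for 0.2 s.
At the end, for the whole second after the job is handed in: Small V-blocks upright on the plate, each within 10 mm of a journal's middle and bearing the shaft; shaft in line with the stop to 8 mm, plain end under 12 mm from its button; gauge upright behind, square to 0.22 rad, tip within 12 mm of crown and middle, plunger in 0.7 to 7 mm; all still (z of vblock_a in the frame of plate between 0.036 and 0.046 m and x of vblock_a in the frame of plate between -0.09 and 0.09 m and y of vblock_a in the frame of plate between -0.14 and 0.14 m and angle between each of vblock_a, vblock_b's own z axis and vertical below 0.1 rad and z of vblock_b in the frame of plate between 0.036 and 0.046 m and x of vblock_b in the frame of plate between -0.09 and 0.09 m and y of vblock_b in the frame of plate between -0.14 and 0.14 m and ((x of vblock_a in the frame of shaft between 0.0385 and 0.0585 m and x of vblock_b in the frame of shaft between -0.0585 and -0.0385 m) or (x of vblock_b in the frame of shaft between 0.0385 and 0.0585 m and x of vblock_a in the frame of shaft between -0.0585 and -0.0385 m)) and x of end_stop in the frame of shaft between -0.098 and -0.08 m and y of end_stop in the frame of shaft between -0.008 and 0.008 m and z of end_stop in the frame of shaft between -0.008 and 0.008 m and contact force between each of vblock_a, vblock_b and shaft above 0.3 N and angle between the x axis of each of vblock_a, vblock_b and the x axis of shaft, either way round below 0.2 rad and value of joint plunger between 0.0007 and 0.007 m and contact force between gauge and shaft above 0.2 N and angle between gauge's own z axis and vertical below 0.08 rad and z of gauge in the frame of plate between 0.036 and 0.046 m and x of gauge in the frame of end_stop between 0.053 and 0.077 m and x of gauge in the frame of shaft between -0.013 and 0.013 m and angle between the x axis of gauge and the x axis of plate, either way round below 0.22 rad and linear speed of each of vblock_a, vblock_b, shaft, gauge below 0.01 m/s and angular speed of each of vblock_a, vblock_b, gauge below 0.1 rad/s); the robot touches nothing.
It fails at once if the plunger is driven to the end of its travel (value of joint plunger above 0.0078 m).
It fails at once if the bigger V-block is moved (over 20 mm) (distance of vblock_big from where it was at the start of the episode above 0.02 m).
It also fails if it takes over 101 s, if anything falls off the work surface, if the arm or the gripper's body presses on something with over 40 N, if the wrist force passes 120 N, or if a joint passes its speed limit or range.

## Working session

There is one attempt and no reset: what is moved stays moved. The work goes in short steps, Python scripts to look and compute and a tool call to move; the robot and the scene stay as the last step left them, time stands still between calls to the robot, and variables do not carry over. Pictures are saved under pics/ and viewed, about 12 in all and at most 16, crops included, and the job is handed in when it is done.

Besides the shell and the picture viewer there is one more tool, called after ">>>" as name(argument=value, ...) on one line, values as JSON. apply_moves: Moves the arm, as the interface text tells. Its arguments: {"type":"object","properties":{"series":{"type":"array"},"newtons":{"type":"number"}},"required":["series"]}

```bash
ls; mkdir -p pics
python3 - <<'E'
from rig import robot
import cv2
for n in ("top","side"):
    im=robot.camera(n); cv2.imwrite(f"pics/{n}0.png",im[:,:,::-1])
    p=robot.camera_params(n); print(n,p)
o=robot.get_obs();print(o['time'],o['position'],o['tool_rot'])
E
```

```text
pics
top {'mtx': array([[417.12782552,   0.        , 274.52742135],
       [  0.        , 417.12782552, 202.27715933],
       [  0.        ,   0.        ,   1.        ]]), 'origin': array([ 0.23992244, -0.01654501,  1.37267081]), 'rotation': array([ 0.71889707, -0.68673785,  0.07458319, -0.0775595 ])}
side {'mtx': array([[468.64077728,   0.        , 274.04825934],
       [  0.        , 468.64077728, 209.70929203],
       [  0.        ,   0.        ,   1.        ]]), 'origin': array([-0.67037749, -0.87302963,  0.78256464]), 'rotation': array([ 0.75935839, -0.37234883,  0.24777704, -0.47258621])}
0.1 [0.26625419 0.56475438 0.24067506] [ 2.18612766e-01  9.75811205e-01 -9.02246267e-04 -3.70356627e-04]
```

View pics/top0.png

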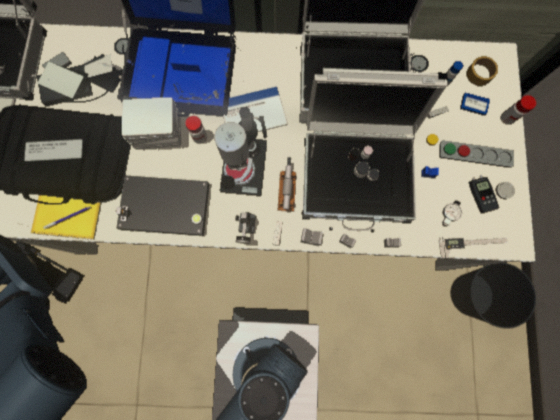

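View pics/side0.png

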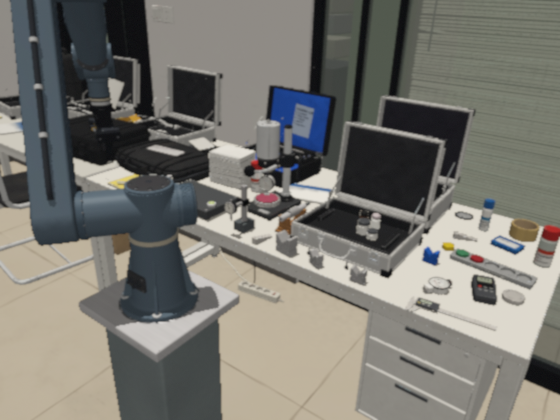

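The top view shows the plate at (165,206), with the end stop at its left end (124,211) and the bubble level at (197,218). The gauge is at (246,225) and the cradle with the shaft at (288,185). V-block candidates are (312,237), which is larger, two small grey ones at (347,240) and (392,242), and a blue look-alike at (430,172). I'll enlarge this area to confirm.

```bash
cat > h.py <<'E'
import numpy as np, cv2
from scipy.spatial.transform import Rotation as R
from rig import robot
def ray(name,u,v,p=None):
    p=p or robot.camera_params(name); K=p['mtx']
    d=np.array([(u-K[0,2])/K[0,0],(v-K[1,2])/K[1,1],1.])
    if name=='wrist':
        t=np.hypot(d[0],d[1]); s=np.sinc(t/np.pi)
        d=np.array([d[0]*s,d[1]*s,np.cos(t)])
    return np.array(p['origin']),R.from_quat(p['rotation']).apply(d)
def at(name,u,v,z,p=None):
    o,d=ray(name,u,v,p); return o+d*(z-o[2])/d[2]
def proj(name,X,p=None):
    p=p or robot.camera_params(name); K=p['mtx']
    c=R.from_quat(p['rotation']).inv().apply(np.atleast_2d(X)-p['origin'])
    if name=='wrist':
        r=np.hypot(c[:,0],c[:,1]); t=np.arctan2(r,c[:,2]); c=np.c_[c[:,:2]/r[:,None]*t[:,None],np.ones(len(c))]
    else: c=c/c[:,2:]
    return c@K.T[:, :2]
def shot(name,fn,box=None,s=1):
    im=robot.camera(name)[:,:,::-1]
    if box: im=im[box[1]:box[3],box[0]:box[2]]
    cv2.imwrite('pics/'+fn,cv2.resize(im,None,fx=s,fy=s,interpolation=cv2.INTER_CUBIC))
def st():
    o=robot.get_obs();print(o['time'],o['position'].round(4),'yaw(tool x)',np.degrees(np.arctan2(*R.from_quat(o['tool_rot']).as_matrix()[[1,0],0])).round(2),o['ft_force'].round(1),o['grip_width'])
def to(x,y,z,yawx=None):
    """cm shift in tool axes and turn deg to reach TCP pose w/ tool x at yawx, pointing down"""
    o=robot.get_obs(); M=R.from_quat(o['tool_rot']); d=M.inv().apply(np.array([x,y,z])-o['position'])*100
    r=np.zeros(3)
    if yawx is not None:
        c,s=np.cos(np.radians(yawx)),np.sin(np.radians(yawx))
        T=R.from_matrix(np.array([[c,s,0],[s,-c,0],[0,0,-1]])); r=np.degrees((M.inv()*T).as_rotvec())
    print('shift',d.round(2),'turn',r.round(2))
E
python3 - <<'E'
from h import *
im=cv2.imread('pics/top0.png')[140:256,110:450]
a=cv2.resize(im[:,:130],None,fx=4.6,fy=4.6,interpolation=cv2.INTER_CUBIC)
b=cv2.resize(im[:,130:],None,fx=3.6,fy=3.6,interpolation=cv2.INTER_CUBIC)
cv2.imwrite('pics/c1.png',cv2.resize(im[28:,110:300],None,fx=4.2,fy=4.2,interpolation=cv2.INTER_CUBIC))
for n,u,v,z in [('plate',163,205,.04),('stop',124,211,.1),('gaugebase',246,238,.02),('shaft',288,185,.06),('big',312,237,.062),('a',347,240,.044),('b',392,242,.044),('blue',430,172,.044)]: print(n,at('top',u,v,z).round(3))
E
```

```text
plate [0.506 0.359 0.04 ]
stop [0.469 0.461 0.1  ]
gaugebase [0.413 0.083 0.02 ]
shaft [ 0.587 -0.045  0.06 ]
big [ 0.42  -0.128  0.062]
a [ 0.418 -0.241  0.044]
b [ 0.418 -0.385  0.044]
blue [ 0.657 -0.514  0.044]
```

View pics/c1.png

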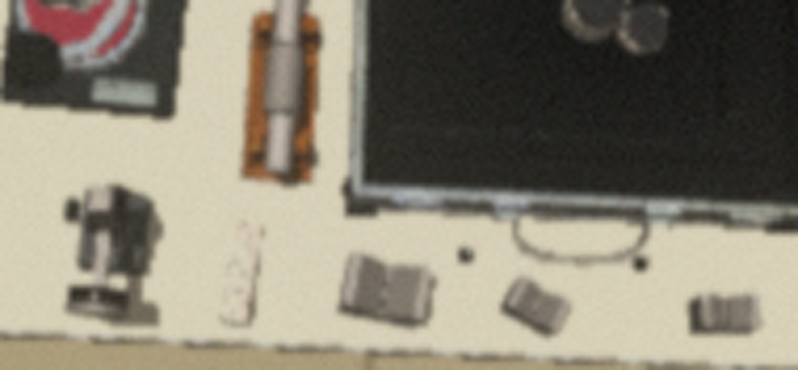

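In the crop, the big block is at (387,290), about 62 mm wide. The two equal grey small blocks are at (536,305) and (724,313), which in the full top image are (347.6,240.6) and (392.4,242.5). The blue one at (430,172) is excluded. First move: over the plate with the jaws along world x.

Run:
```python
from h import *
st(); to(.40,.36,.35,90)
print(robot.camera_params('wrist')['origin'], robot.camera_params('wrist')['mtx'])
```

```text
0.1 [0.2663 0.5648 0.2407] yaw(tool x) 154.74 [ 0.4 -0.4  0.1] 0.08688790228837735
shift [-20.83 -12.83 -10.91] turn [-1.100e-01  5.000e-02  6.474e+01]
[0.1975315  0.59718469 0.38406291] [[325.1922621    0.         280.17273301]
 [  0.         325.1922621  207.06460489]
 [  0.           0.           1.        ]]
```

>>> apply_moves(series=[[-3, -1.8, -1.6, 0, 0, 7, 1], [-6, -3.7, -3.1, 0, 0, 14, 1], [-9, -5.5, -4.7, 0, 0, 21, 1], [-12, -7.4, -6.3, 0, 0, 28, 1], [-15, -9.2, -7.9, 0, 0, 35, 1]])

```text
time: 0.52
position: [0.3632, 0.4164, 0.3207]
tool_rot: [0.504, 0.864, -0.001, -0.0]
ft_force: [0.1, -0.4, 0.1]
grip_width: 0.087
```

Run:
```python
from h import *
st(); to(.40,.36,.35,90)
```

```text
0.5167 [0.3632 0.4164 0.3207] yaw(tool x) 119.43 [ 0.1 -0.4  0.1] 0.08697534924305544
shift [-6.72  0.44 -2.93] turn [-0.08  0.04 29.43]
```

>>> apply_moves(series=[[-3, 0.2, -1, 0, 0, 7, 1], [-6, 0.4, -2, 0, 0, 14, 1], [-6.7, 0.4, -2.9, 0, 0, 21, 1], [-6.7, 0.4, -2.9, 0, 0, 28, 1], [-6.7, 0.4, -2.9, 0, 0, 29.4, 1]])

```text
time: 0.93
position: [0.4004, 0.361, 0.3499]
tool_rot: [0.707, 0.707, 0.0, 0.0]
ft_force: [0.1, 0.9, 0.4]
grip_width: 0.0869
```

Run:
```python
from h import *
st(); print(robot.camera_params('wrist')); shot('wrist','w1.png',s=1.4)
```

```text
0.9333 [0.4004 0.361  0.3499] yaw(tool x) 90.05 [0.1 0.9 0.4] 0.08687133908424796
{'mtx': array([[325.1922621 ,   0.        , 280.17273301],
       [  0.        , 325.1922621 , 207.06460489],
       [  0.        ,   0.        ,   1.        ]]), 'origin': array([0.40032083, 0.4369312 , 0.49330256]), 'rotation': array([ 9.90103751e-01, -1.38666672e-04,  1.72200578e-04,  1.40337144e-01])}
```

View pics/w1.png

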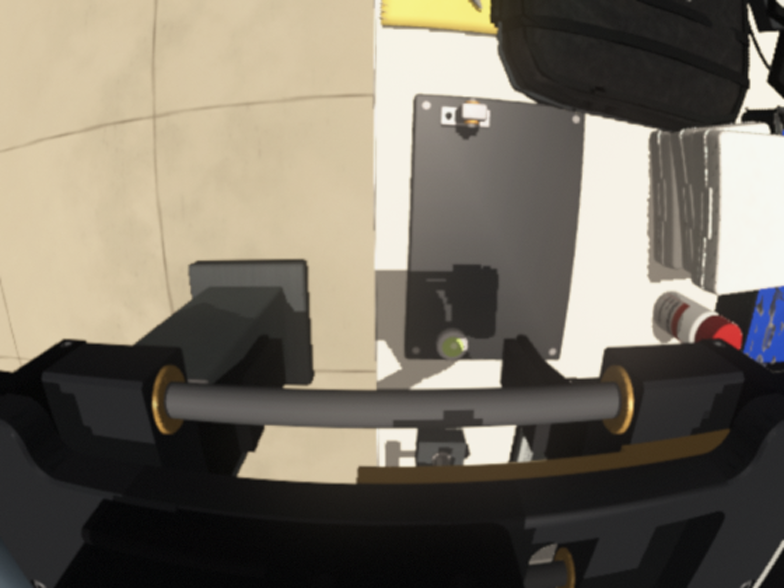

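Plate corners in this view are (416,96), (584,107), (563,359) and (405,356). The stop is at about (474,112), and the bubble level at (452,346).

Run:
```python
from h import *
P={'mtx':np.array([[325.1922621,0,280.17273301],[0,325.1922621,207.06460489],[0,0,1]]),'origin':np.array([.40032,.43693,.4933]),'rotation':np.array([.990103751,-1.38667e-4,1.722e-4,.140337])}
c=np.array([at('wrist',u/1.4,v/1.4,.04,P) for u,v in [(416,96),(584,107),(563,359),(405,356)]]);print(c.round(4))
e=[np.linalg.norm(c[i]-c[(i+1)%4]) for i in range(4)];print(e)
L=(c[0]+c[1]-c[2]-c[3]);yaw=np.degrees(np.arctan2(-L[0],L[1]));ce=c.mean(0)
print('yaw',yaw,'centre',ce)
for y in(yaw,):
    r=np.radians(y); ex=np.array([np.cos(r),np.sin(r),0]);ey=np.array([-np.sin(r),np.cos(r),0])
s=at('wrist',474/1.4,112/1.4,.098,P);print('stop',s,'in plate',(s-ce)@ex,(s-ce)@ey)
im=cv2.imread('pics/w1.png');im=im[70:370,390:610];cv2.imwrite('pics/w1c.png',cv2.resize(im,None,fx=2,fy=2))
im=cv2.imread('pics/w1.png')[80:150,400:600];cv2.imwrite('pics/w1d.png',cv2.resize(im,None,fx=4,fy=4,interpolation=cv2.INTER_CUBIC))
st(); to(.33,-.25,.35,90)
```

```text
[[0.4237 0.503  0.04  ]
 [0.5992 0.503  0.04  ]
 [0.5969 0.2229 0.04  ]
 [0.4144 0.2308 0.04  ]]
[np.float64(0.17545320459034142), np.float64(0.28003717079549123), np.float64(0.18274660903735246), np.float64(0.2723616015678488)]
yaw -1.2027498944755317 centre [0.50854374 0.36490709 0.04      ]
stop [0.47082407 0.48188006 0.098     ] in plate -0.04016666697404049 0.11615545002342312
0.9833 [0.3998 0.3614 0.3494] yaw(tool x) 90.27 [-0.4  0.3 -0. ] 0.08707849058081946
shift [-6.11e+01 -7.27e+00 -5.00e-02] turn [-0.03  0.01  0.27]
```

View pics/w1d.png

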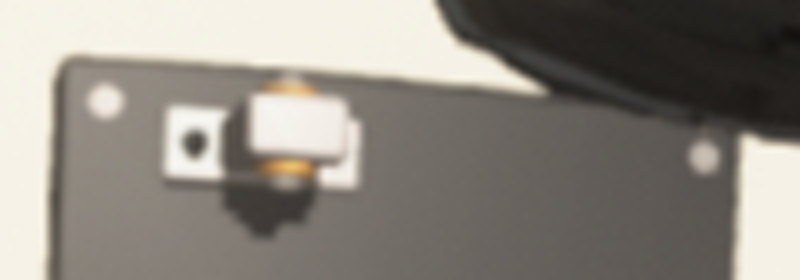

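The stop's post top is centred at crop (297,127), its near button tip is at (288,185), and the plate corners are at (60,60) and (742,128).

Run:
```python
from h import *
P={'mtx':np.array([[325.1922621,0,280.17273301],[0,325.1922621,207.06460489],[0,0,1]]),'origin':np.array([.40032,.43693,.4933]),'rotation':np.array([.990103751,-1.38667e-4,1.722e-4,.140337])}
f=lambda u,v,z:at('wrist',(400+u/4)/1.4,(80+v/4)/1.4,z,P).round(4)
print('TL,TR',f(60,60,.04),f(742,128,.04)); print('post',f(297,127,.098),'tip',f(288,187,.083),'base',f(163,105,.04),f(160,180,.04),f(358,190,.04))
print(proj('wrist',[[.5,.499,.04]],P)*1.4)
```

```text
TL,TR [0.4227 0.504  0.04  ] [0.6009 0.4978 0.04  ]
post [0.471  0.4821 0.098 ] tip [0.4717 0.47   0.083 ] base [0.448  0.4931 0.04  ] [0.4473 0.4741 0.04  ] [0.497  0.4735 0.04  ]
[[492.5746588  102.69719151]]
```

>>> apply_moves(series=[[-4, -0.5, 0, 0, 0, 0, 1], [-8, -1, 0, 0, 0, 0, 1], [-12, -1.5, 0, 0, 0, 0, 1], [-16, -2, 0, 0, 0, 0, 1], [-20, -2.5, 0, 0, 0, 0, 1]])

```text
time: 1.4
position: [0.3746, 0.1607, 0.3489]
tool_rot: [0.703, 0.711, -0.001, -0.0]
ft_force: [0.5, -0.7, 0.4]
grip_width: 0.0871
```

>>> apply_moves(series=[[-4, -0.5, 0, 0, 0, 0, 1], [-8, -1, 0, 0, 0, 0, 1], [-12, -1.5, 0, 0, 0, 0, 1], [-16, -2, 0, 0, 0, 0, 1], [-20, -2.5, 0, 0, 0, 0, 1]])

```text
time: 1.82
position: [0.3511, -0.0394, 0.3492]
tool_rot: [0.703, 0.711, -0.0, -0.0]
ft_force: [1.0, -0.1, 0.2]
grip_width: 0.0866
```

>>> apply_moves(series=[[-4, -0.5, 0, 0, 0, 0, 1], [-8, -1, 0, 0, 0, 0, 1], [-12, -1.5, 0, 0, 0, 0, 1], [-16, -2, 0, 0, 0, 0, 1], [-20, -2.3, 0, 0, 0, 0, 1]])

```text
time: 2.23
position: [0.3294, -0.2397, 0.3491]
tool_rot: [0.704, 0.71, 0.0, -0.001]
ft_force: [1.1, 0.4, 0.4]
grip_width: 0.087
```

Run:
```python
from h import *
st(); print(robot.camera_params('wrist')); shot('wrist','w2.png',s=1.4)
```

```text
2.2333 [ 0.3294 -0.2397  0.3491] yaw(tool x) 90.53 [1.1 0.4 0.4] 0.08695919856694093
{'mtx': array([[325.1922621 ,   0.        , 280.17273301],
       [  0.        , 325.1922621 , 207.06460489],
       [  0.        ,   0.        ,   1.        ]]), 'origin': array([ 0.32889248, -0.16390028,  0.49255925]), 'rotation': array([9.90147470e-01, 4.06842734e-03, 1.74008632e-04, 1.39969303e-01])}
```

View pics/w2.png

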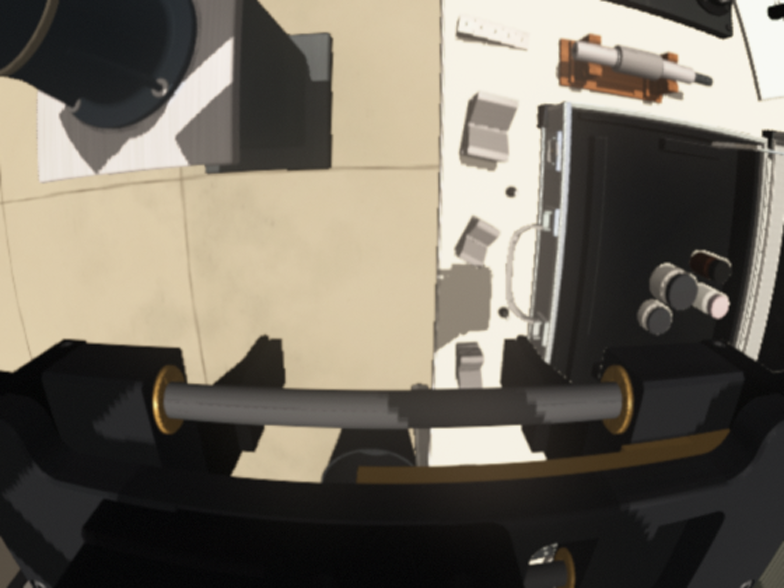

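Run:
```python
import cv2
im=cv2.imread('pics/w2.png')
a=cv2.resize(im[205:285,430:560],None,fx=5,fy=5,interpolation=cv2.INTER_CUBIC)[:, :600]
b=cv2.resize(im[335:405,430:560],None,fx=5,fy=5,interpolation=cv2.INTER_CUBIC)[:200,:600]
import numpy as np
cv2.imwrite('pics/w2c.png',np.vstack([a,b]))
```

```text
(no output)
```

View pics/w2c.png

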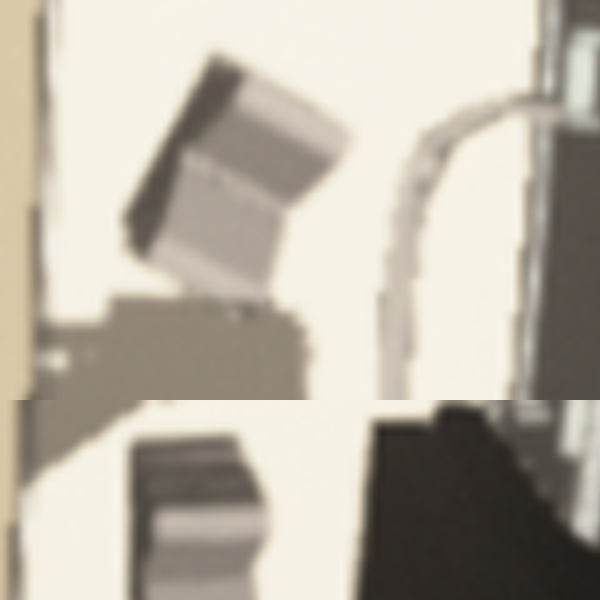

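Block a's top corners in the crop are (245,75), (350,138), (270,298) and (152,250). It is grey and about 44 mm long, so it's a small block. Block b is partly hidden at w2 (470,365).

Run:
```python
from h import *
P=robot.camera_params('wrist')
c=np.array([at('wrist',(430+u/5)/1.4,(205+v/5)/1.4,.044,P) for u,v in [(245,75),(350,138),(270,298),(152,250)]]);print(c.round(4))
print([np.linalg.norm(c[i]-c[(i+1)%4]).round(4) for i in range(4)]); ce=c.mean(0)
d=c[0]+c[1]-c[2]-c[3]; yj=np.degrees(np.arctan2(d[1],d[0])); print('centre',ce,'jaw dir yaw',yj,'toolx',yj+90)
g=np.array([at('wrist',u/1.4,v/1.4,.062,P) for u,v in [(478,94),(519,96),(507,163),(463,158)]]).mean(0);print('big',g)
s=np.array([at('wrist',u/1.4,v/1.4,.065,P) for u,v in [(578,53),(707,79)]]);print('shaft ends',s,np.linalg.norm(s[0]-s[1]))
t=yj+90
to(ce[0],ce[1],.15,t);to(ce[0],ce[1],.15,t-180)
```

```text
[[ 0.4173 -0.2315  0.044 ]
 [ 0.4397 -0.2438  0.044 ]
 [ 0.4247 -0.2774  0.044 ]
 [ 0.3996 -0.2677  0.044 ]]
[np.float64(0.0256), np.float64(0.0368), np.float64(0.0269), np.float64(0.0403)]
centre [ 0.4203138 -0.2551017  0.044    ] jaw dir yaw 64.93881727114514 toolx 154.93881727114513
big [ 0.42405426 -0.13942214  0.062     ]
shaft ends [[ 0.51064775 -0.05693923  0.065     ]
 [ 0.6737376  -0.05656352  0.065     ]] 0.16309028703280726
shift [-0.58  8.98 19.97] turn [ -0.25   0.43 -64.63]
shift [-0.58  8.98 19.97] turn [  0.48   0.28 115.37]
```

Run:
```python
from h import *
for z in (0,.03,.06,.09,.12): print(z,at('top',304.5,212.8,z).round(3),at('wrist',568/1.4,104/1.4,z).round(3),at('wrist',541/1.4,110/1.4,z).round(3), at('wrist',545/1.4,235/1.4,z).round(3))
```

```text
0 [ 0.509 -0.106  0.   ] [ 0.525 -0.101  0.   ] [ 0.493 -0.111  0.   ] [ 0.504 -0.252  0.   ]
0.03 [ 0.503 -0.104  0.03 ] [ 0.513 -0.106  0.03 ] [ 0.483 -0.115  0.03 ] [ 0.493 -0.247  0.03 ]
0.06 [ 0.497 -0.102  0.06 ] [ 0.502 -0.11   0.06 ] [ 0.473 -0.119  0.06 ] [ 0.483 -0.242  0.06 ]
0.09 [ 0.491 -0.1    0.09 ] [ 0.49  -0.114  0.09 ] [ 0.463 -0.122  0.09 ] [ 0.472 -0.237  0.09 ]
0.12 [ 0.485 -0.098  0.12 ] [ 0.478 -0.118  0.12 ] [ 0.453 -0.126  0.12 ] [ 0.462 -0.232  0.12 ]
```

>>> apply_moves(series=[[0, 2, 4, 0, 0, -7, 1], [-0.2, 4, 8, 0, 0, -14, 1], [-0.4, 6, 10, 0, 0, -21, 1], [-0.6, 8, 12, 0, 0, -28, 1], [-0.6, 9, 13, 0, 0, -35, 1]])

```text
time: 2.7
position: [0.4215, -0.2428, 0.2163]
tool_rot: [0.455, 0.891, 0.001, -0.002]
ft_force: [0.1, -0.0, 0.4]
grip_width: 0.0868
```

>>> apply_moves(series=[[0, 0, 0, 0, 0, -7, 1], [0, 0, 0, 0, 0, -14, 1], [0, 0, 0, 0, 0, -21, 1], [0, 0, 0, 0, 0, -28, 1], [0, 0, 0, 0, 0, -29.5, 1]])

```text
time: 3.12
position: [0.4205, -0.2429, 0.2188]
tool_rot: [0.213, 0.977, 0.0, -0.001]
ft_force: [-0.2, -0.4, -0.0]
grip_width: 0.0869
```

Run:
```python
from h import *
st(); to(.4203,-.2551,.14,155); shot('wrist','w3.png',s=1.4); print(robot.camera_params('wrist'))
```

```text
3.1167 [ 0.4205 -0.2429  0.2188] yaw(tool x) 155.35 [-0.2 -0.4 -0. ] 0.08689994795309748
shift [-0.51 -1.13  7.88] turn [ 0.03 -0.1   0.35]
{'mtx': array([[325.1922621 ,   0.        , 280.17273301],
       [  0.        , 325.1922621 , 207.06460489],
       [  0.        ,   0.        ,   1.        ]]), 'origin': array([ 0.3514846 , -0.21142727,  0.36239151]), 'rotation': array([0.83442047, 0.53314843, 0.07530846, 0.11757498])}
```

View pics/w3.png

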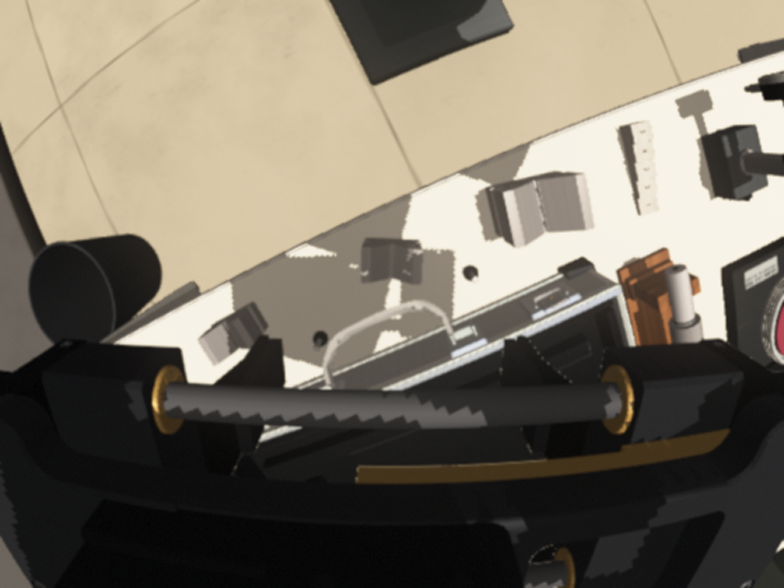

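Run:
```python
from h import *
P=robot.camera_params('wrist')
im=cv2.imread('pics/w3.png'); 
def box(cx,cy,yaw,sx,sy,h,col):
    r=np.radians(yaw);M=np.array([[np.cos(r),-np.sin(r)],[np.sin(r),np.cos(r)]])
    q=np.array([[a*sx/2,b*sy/2] for a,b in((1,1),(1,-1),(-1,-1),(-1,1))])@M.T+[cx,cy]
    for z in(0,h):
        p=proj('wrist',np.c_[q,np.full(4,z)],P)*1.4
        cv2.polylines(im,[np.round(p*16).astype(np.int32)],True,col,1,cv2.LINE_AA,4)
box(.4203,-.2551,155,.026,.044,.044,(0,0,255))
c=im[215:375,190:440]
cv2.imwrite('pics/w3c.png',cv2.resize(c,None,fx=3.2,fy=3.2,interpolation=cv2.INTER_CUBIC))
```

```text
(no output)
```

View pics/w3c.png

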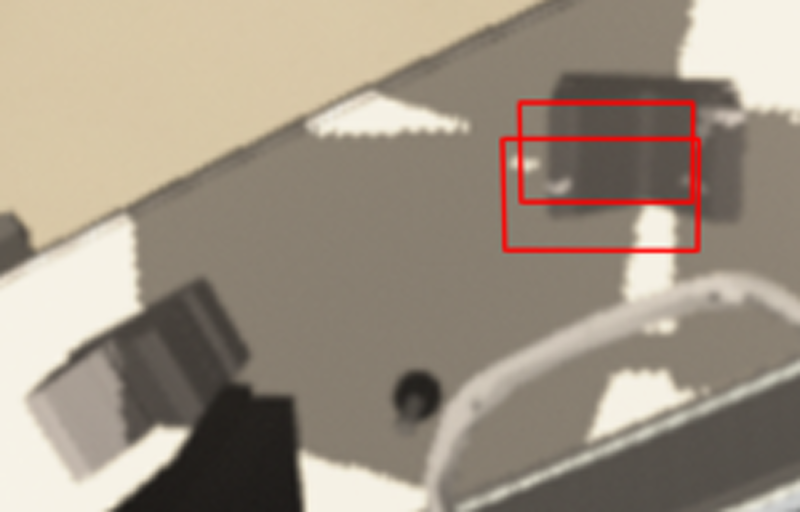

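The projected box shows block a about 12 mm further along +y. That agrees with the top camera at (0.418,-0.241); my w2 pose was read after the arm had moved. I'll check the case rim's height before going down.

Run:
```python
from h import *
P=robot.camera_params('wrist')
def tri(rs):
    A=np.zeros((3,3));b=np.zeros(3)
    for o,d in rs:
        d=d/np.linalg.norm(d);Q=np.eye(3)-np.outer(d,d);A+=Q;b+=Q@o
    return np.linalg.solve(A,b)
print('rim corner',tri([ray('top',304.5,212.8),ray('wrist',617/1.4,290/1.4,P)]),tri([ray('top',304.5,212.8),ray('side',301,233)]))
# rim from side view: front corner right end top / bottom
for px in [(388,262),(300,232)]: print([at('side',*px,z).round(3) for z in (0,.05,.09)])
a=cv2.imread('pics/side0.png')[190:310,270:430];cv2.imwrite('pics/s0c.png',cv2.resize(a,None,fx=5,fy=5,interpolation=cv2.INTER_CUBIC))
st();to(.4177,-.2428,.14,153.8);to(.4177,-.2428,.034,153.8)
```

```text
rim corner [ 0.4937299  -0.10069275  0.07642258] [ 0.51005307 -0.11212096  0.02717996]
[array([ 0.577, -0.414,  0.   ]), array([ 0.497, -0.444,  0.05 ]), array([ 0.433, -0.467,  0.09 ])]
[array([ 0.566, -0.084,  0.   ]), array([ 0.487, -0.135,  0.05 ]), array([ 0.424, -0.175,  0.09 ])]
3.1667 [ 0.4205 -0.2429  0.2189] yaw(tool x) 155.22 [ 0.1  0.8 -0.3] 0.0869426460763334
shift [ 0.24 -0.11  7.89] turn [ 0.03 -0.09  1.42]
shift [ 0.23 -0.12 18.49] turn [ 0.03 -0.09  1.42]
```

View pics/s0c.png

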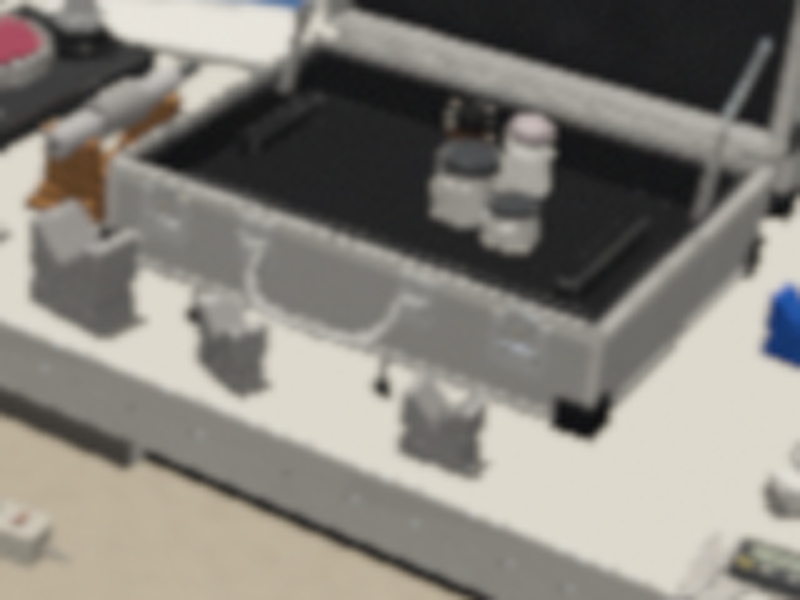

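The rim is about 75 mm high at x≈0.493. With the grasp at z=0.035 the gripper body sits at 0.086 and clears it. Descending.

>>> apply_moves(series=[[0.2, -0.1, 4, 0, 0, 1.4, 1], [0.2, -0.1, 8, 0, 0, 1.4, 1], [0.2, -0.1, 12, 0, 0, 1.4, 1], [0.2, -0.1, 14, 0, 0, 1.4, 1], [0.2, -0.1, 15, 0, 0, 1.4, 1]])

```text
time: 3.58
position: [0.4167, -0.242, 0.0664]
tool_rot: [0.229, 0.973, 0.002, -0.003]
ft_force: [-0.1, 0.4, 0.2]
grip_width: 0.0867
```

Run:
```python
from h import *
st(); P=robot.camera_params('wrist'); to(.4177,-.2428,.035,153.8); 
im=np.ascontiguousarray(cv2.resize(robot.camera('wrist')[:,:,::-1],None,fx=1.4,fy=1.4))
def box(cx,cy,yaw,sx,sy,h,col):
    r=np.radians(yaw);M=np.array([[np.cos(r),-np.sin(r)],[np.sin(r),np.cos(r)]])
    q=np.array([[a*sx/2,b*sy/2] for a,b in((1,1),(1,-1),(-1,-1),(-1,1))])@M.T+[cx,cy]
    p=proj('wrist',np.c_[q,np.full(4,h)],P)*1.4
    cv2.polylines(im,[np.round(p*16).astype(np.int32)],True,col,1,cv2.LINE_AA,4)
box(.4177,-.2428,153.8,.026,.044,.044,(0,0,255))
cv2.imwrite('pics/w4.png',im)
```

```text
3.5833 [ 0.4167 -0.242   0.0664] yaw(tool x) 153.55 [-0.1  0.4  0.2] 0.08669993450443386
shift [-0.14 -0.04  3.14] turn [ 0.11 -0.36 -0.25]
```

View pics/w4.png

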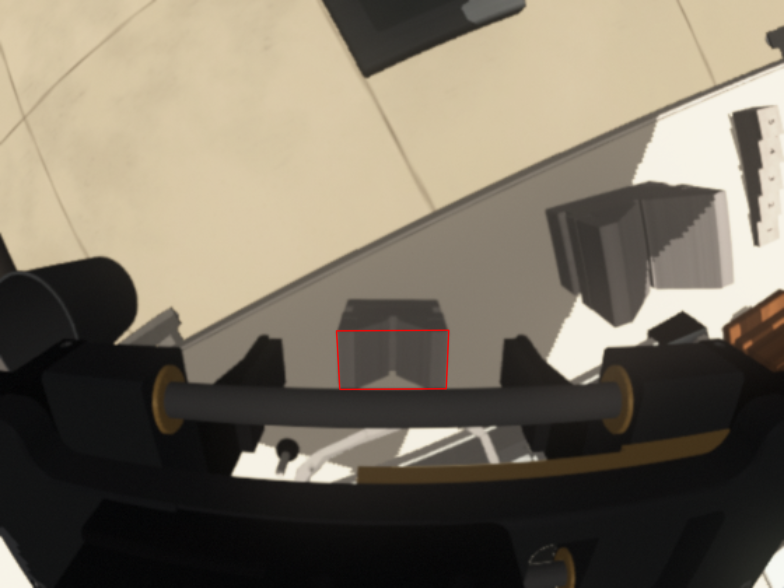

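The overlay fits block a closely. Lower, close and lift.

>>> apply_moves(series=[[-0.1, 0, 1.5, 0, 0, 0, 1], [-0.1, 0, 2.8, 0, 0, 0, 1], [-0.1, 0, 3.1, 0, 0, 0, 1], [-0.1, 0, 3.1, 0, 0, 0, 0.3], [-0.1, 0, 3.1, 0, 0, 0, 0.3]], newtons=30)

```text
time: 4.05
position: [0.4196, -0.2448, 0.0395]
tool_rot: [0.229, 0.973, -0.0, 0.001]
ft_force: [-0.4, 0.4, 0.7]
grip_width: 0.08
```

>>> apply_moves(series=[[0, 0, 0, 0, 0, 0, 0.3], [0, 0, 0, 0, 0, 0, 0.3], [0, 0, 0, 0, 0, 0, 0.3], [0, 0, -2, 0, 0, 0, 0.3], [0, 0, -4, 0, 0, 0, 0.3]])

```text
time: 4.47
position: [0.4184, -0.244, 0.0786]
tool_rot: [0.23, 0.973, 0.001, -0.001]
ft_force: [0.9, -0.8, 0.1]
grip_width: 0.0482
```

Run:
```python
from h import *
st(); to(.470,.4405,.2,88.7)
```

```text
4.4667 [ 0.4184 -0.244   0.0786] yaw(tool x) 153.44 [ 0.9 -0.8  0.1] 0.04815664696888257
shift [ 26.02  63.54 -12.03] turn [-4.000e-02 -1.500e-01  6.474e+01]
```

The fingers hadn't finished closing when the arm lifted. Going back down.

>>> apply_moves(series=[[0, 0, 0, 0, 0, 0, 0.55], [0, 0, 2, 0, 0, 0, 0.6], [0, 0, 4, 0, 0, 0, 0.6], [0, 0, 4, 0, 0, 0, 0.6], [0, 0, 4, 0, 0, 0, 0.3]])

```text
time: 4.88
position: [0.4184, -0.2439, 0.0379]
tool_rot: [0.23, 0.973, 0.001, -0.001]
ft_force: [-0.8, -0.5, 0.4]
grip_width: 0.0499
```

>>> apply_moves(series=[[0, 0, 0, 0, 0, 0, 0.3], [0, 0, 0, 0, 0, 0, 0.3], [0, 0, 0, 0, 0, 0, 0.3], [0, 0, 0, 0, 0, 0, 0.3], [0, 0, 0, 0, 0, 0, 0.3]])

```text
time: 5.3
position: [0.4191, -0.2446, 0.0388]
tool_rot: [0.23, 0.973, -0.0, 0.0]
ft_force: [0.7, 0.3, -3.4]
grip_width: 0.0439
```

Run:
```python
from h import *
st()
```

```text
5.3 [ 0.4191 -0.2446  0.0388] yaw(tool x) 153.44 [ 0.7  0.3 -3.4] 0.04385739042691335
```

>>> apply_moves(series=[[0, 0, -3, 0, 0, 0, 0.3], [0, 0, -7, 0, 0, 0, 0.3], [0, 0, -11, 0, 0, 0, 0.3], [0, 0, -15, 0, 0, 0, 0.3], [0, 0, -19, 0, 0, 0, 0.3]])

```text
time: 5.72
position: [0.4183, -0.2438, 0.2303]
tool_rot: [0.23, 0.973, 0.0, -0.0]
ft_force: [0.9, 0.1, -2.8]
grip_width: 0.0437
```

>>> apply_moves(series=[[1.5, 3.7, -2, 0, 0, 7, 0.3], [3, 7.4, -3, 0, 0, 14, 0.3], [4.5, 11, -3, 0, 0, 21, 0.3], [6, 14.7, -3, 0, 0, 28, 0.3], [7.5, 18.3, -3, 0, 0, 35, 0.3]])

```text
time: 6.13
position: [0.4322, -0.0614, 0.259]
tool_rot: [0.492, 0.871, 0.0, 0.0]
ft_force: [0.5, -0.8, -3.9]
grip_width: 0.0436
```

Run:
```python
from h import *
st(); to(.470,.4405,.25,88.7)
```

```text
6.1333 [ 0.4322 -0.0614  0.259 ] yaw(tool x) 121.09 [ 0.5 -0.8 -3.9] 0.04360597820662541
shift [41.02 29.16  0.9 ] turn [3.000e-02 1.000e-02 3.239e+01]
```

>>> apply_moves(series=[[3.3, 2.3, 0, 0, 0, 0, 0.3], [6.6, 4.7, 0, 0, 0, 0, 0.3], [9.9, 7, 0, 0, 0, 0, 0.3], [13.2, 9.4, 0, 0, 0, 0, 0.3], [16.5, 11.7, 0, 0, 0, 0, 0.3]])

```text
time: 6.55
position: [0.4458, 0.1406, 0.2585]
tool_rot: [0.489, 0.872, -0.0, -0.0]
ft_force: [0.3, -0.4, -3.4]
grip_width: 0.0437
```

>>> apply_moves(series=[[3.3, 2.3, 0, 0, 0, 6, 0.3], [6.6, 4.7, 0, 0, 0, 12, 0.3], [9.9, 7, 0, 0, 0, 18, 0.3], [13.2, 9.4, 0, 0, 0, 24, 0.3], [16.5, 11.7, 0, 0, 0, 30, 0.3]])

```text
time: 6.97
position: [0.4595, 0.3418, 0.2582]
tool_rot: [0.7, 0.714, -0.001, -0.0]
ft_force: [1.6, -1.6, -2.4]
grip_width: 0.0438
```

Run:
```python
from h import *
st(); to(.470,.4405,.2,88.7)
```

```text
6.9667 [0.4595 0.3418 0.2582] yaw(tool x) 91.15 [ 1.6 -1.6 -2.4] 0.04379978270827252
shift [9.85 1.26 5.81] turn [-0.06  0.05  2.45]
```

>>> apply_moves(series=[[3, 0.5, 2, 0, 0, 2, 0.3], [6, 1, 4, 0, 0, 2, 0.3], [9, 1.2, 5.5, 0, 0, 2, 0.3], [9, 1.2, 7.5, 0, 0, 2, 0.3], [9, 1.2, 7.5, 0, 0, 2, 0.3]])

```text
time: 7.38
position: [0.4668, 0.43, 0.1786]
tool_rot: [0.71, 0.705, -0.005, -0.001]
ft_force: [-1.9, -1.6, -4.4]
grip_width: 0.0439
```

Run:
```python
from h import *
st(); to(.470,.4405,.12,88.7); P=robot.camera_params('wrist')
im=np.ascontiguousarray(cv2.resize(robot.camera('wrist')[:,:,::-1],None,fx=1.4,fy=1.4))
def ln(p3,col):
    p=proj('wrist',p3,P)*1.4; cv2.polylines(im,[np.round(p*16).astype(np.int32)],False,col,1,cv2.LINE_AA,4)
sx,sy,ps=.471,.482,np.radians(-1.3)
M=np.array([[np.cos(ps),-np.sin(ps)],[np.sin(ps),np.cos(ps)]])
def loc(L,z): return np.c_[np.array(L)@M.T+[sx,sy],np.full(len(L),z)]
ln(loc([[.011,.007],[.011,-.007],[-.011,-.007],[-.011,.007],[.011,.007]],.098),(0,0,255))
ln(loc([[0,.014],[0,-.014]],.083),(0,255,0))
ln(loc([[-.05,.02],[.13,.02],[.13,-.26],[-.05,-.26],[-.05,.02]],.04),(255,0,255))
cv2.imwrite('pics/w5.png',im); st(); st()
```

```text
7.3833 [0.4668 0.43   0.1786] yaw(tool x) 89.6 [-1.9 -1.6 -4.4] 0.0439058770207992
shift [1.08 0.36 5.85] turn [-0.47  0.33  0.9 ]
7.4333 [0.4675 0.4293 0.1805] yaw(tool x) 89.53 [-0.3 -0.1 -3.3] 0.04387322461879827
7.4333 [0.4675 0.4293 0.1805] yaw(tool x) 89.53 [-0.3 -0.1 -3.3] 0.04387322461879827
```

View pics/w5.png

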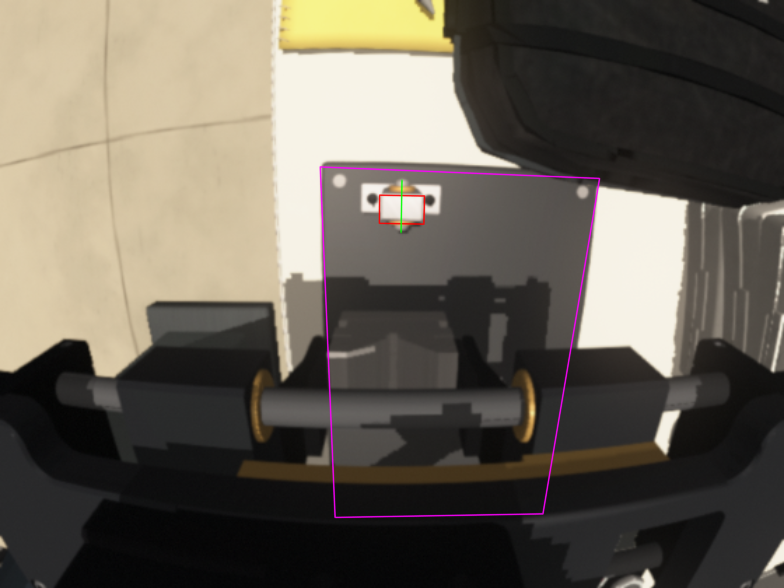

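The stop overlay at (0.471,0.482) fits to about 1 mm. Lowering block a beside it.

>>> apply_moves(series=[[0.4, 0.1, 3, -0.3, 0.2, 0.8, 0.3], [0.8, 0.3, 5, -0.3, 0.2, 0.8, 0.3], [1.1, 0.3, 7, -0.3, 0.2, 0.8, 0.3], [1.1, 0.3, 8.5, -0.3, 0.2, 0.8, 0.3], [1.1, 0.3, 8.5, -0.3, 0.2, 0.8, 0.3]])

```text
time: 7.85
position: [0.4718, 0.439, 0.0965]
tool_rot: [0.716, 0.698, -0.0, 0.0]
ft_force: [-1.2, -0.8, -3.6]
grip_width: 0.0435
```

Run:
```python
from h import *
st(); to(.470,.4405,.079,88.7)
```

```text
7.85 [0.4718 0.439  0.0965] yaw(tool x) 88.57 [-1.2 -0.8 -3.6] 0.04350995229380243
shift [ 0.14 -0.19  1.75] turn [ 0.01  0.02 -0.13]
```

>>> apply_moves(series=[[0.1, -0.2, 0.6, 0, 0, 0, 0.3], [0.1, -0.2, 1.2, 0, 0, 0, 0.3], [0.1, -0.2, 1.4, 0, 0, 0, 0.3], [0.1, -0.2, 1.5, 0, 0, 0, 0.3], [0.1, -0.2, 1.6, 0, 0, 0, 0.3]])

```text
time: 8.27
position: [0.4719, 0.4426, 0.0833]
tool_rot: [0.715, 0.699, 0.004, 0.001]
ft_force: [0.1, 0.8, -3.4]
grip_width: 0.0437
```

>>> apply_moves(series=[[0, 0, 0.1, 0, 0, 0, 0.3], [0, 0, 0.1, 0, 0, 0, 0.3], [0, 0, 0.1, 0, 0, 0, 0.3]])

```text
time: 8.52
position: [0.4715, 0.4426, 0.0817]
tool_rot: [0.715, 0.699, 0.003, 0.001]
ft_force: [0.9, -0.1, -3.4]
grip_width: 0.0437
```

>>> apply_moves(series=[[-0.2, -0.1, 0.1, 0, 0, 0, 0.3], [-0.2, -0.1, 0.2, 0, 0, 0, 0.3], [-0.2, -0.1, 0.3, 0, 0, 0, 0.3], [-0.2, -0.1, 0.3, 0, 0, 0, 0.3]])

```text
time: 8.85
position: [0.4702, 0.4403, 0.079]
tool_rot: [0.715, 0.699, 0.003, 0.001]
ft_force: [-1.3, -1.5, 1.2]
grip_width: 0.0439
```

>>> apply_moves(series=[[0, 0, 0.1, 0, 0, 0, 0.3], [0, 0, 0.1, 0, 0, 0, 0.3]])

```text
time: 9.02
position: [0.4702, 0.4403, 0.0789]
tool_rot: [0.715, 0.699, 0.003, 0.001]
ft_force: [-2.3, -2.3, 8.2]
grip_width: 0.0436
```

>>> apply_moves(series=[[0, 0, 0, 0, 0, 0, 0.8], [0, 0, 0, 0, 0, 0, 0.8], [0, 0, 0, 0, 0, 0, 0.8], [0, 0, 0, 0, 0, 0, 0.8], [0, 0, -0.5, 0, 0, 0, 0.8]])

```text
time: 9.43
position: [0.4699, 0.4402, 0.0816]
tool_rot: [0.715, 0.699, 0.002, 0.0]
ft_force: [0.2, 0.2, -0.7]
grip_width: 0.0664
```

>>> apply_moves(series=[[0, 0, -3, 0, 0, 0, 1], [0, 0, -7, 0, 0, 0, 1], [-1, 0, -11, 0, 0, 0, 1], [-5, 0, -15, 0, 0, 0, 1], [-9, 0, -19, 0, 0, 0, 1]])

```text
time: 9.85
position: [0.4681, 0.3713, 0.2535]
tool_rot: [0.715, 0.699, 0.004, 0.001]
ft_force: [0.6, 0.0, -0.4]
grip_width: 0.0857
```

Run:
```python
from h import *
st(); to(.4175,-.385,.3,5); print(at('top',392.4,242.5,.044))
```

```text
9.85 [0.4681 0.3713 0.2535] yaw(tool x) 88.77 [ 0.6  0.  -0.4] 0.08571812617996342
shift [-75.7   -3.4   -5.04] turn [ 0.16 -0.55 83.77]
[ 0.41654157 -0.38629291  0.044     ]
```

>>> apply_moves(series=[[-4, -0.2, 0, 0, 0, 0, 1], [-8, -0.4, -1, 0, 0, 0, 1], [-12, -0.6, -2, 0, 0, 0, 1], [-16, -0.8, -3, 0, 0, 0, 1], [-20, -1, -3, 0, 0, 0, 1]])

```text
time: 10.27
position: [0.4537, 0.1698, 0.2827]
tool_rot: [0.715, 0.699, 0.005, 0.002]
ft_force: [1.0, -0.2, 0.1]
grip_width: 0.087
```

>>> apply_moves(series=[[-4, -0.2, 0, 0, 0, 0, 1], [-8, -0.4, 0, 0, 0, 0, 1], [-12, -0.6, 0, 0, 0, 0, 1], [-16, -0.8, 0, 0, 0, 0, 1], [-20, -1, 0, 0, 0, 0, 1]])

```text
time: 10.68
position: [0.4378, -0.0303, 0.2802]
tool_rot: [0.715, 0.699, 0.003, 0.001]
ft_force: [1.2, -0.1, -0.6]
grip_width: 0.0873
```

>>> apply_moves(series=[[-4, -0.2, 0, 0, 0, 7, 1], [-8, -0.4, 0, 0, 0, 14, 1], [-12, -0.6, 0, 0, 0, 21, 1], [-16, -0.8, 0, 0, 0, 28, 1], [-20, -1, 0, 0, 0, 35, 1]])

```text
time: 11.1
position: [0.4229, -0.2302, 0.2794]
tool_rot: [0.894, 0.448, 0.003, 0.0]
ft_force: [-0.0, 0.6, -0.2]
grip_width: 0.087
```

Run:
```python
from h import *
st(); to(.4165,-.3863,.25,5)
```

```text
11.1 [ 0.4229 -0.2302  0.2794] yaw(tool x) 53.27 [-0.   0.6 -0.2] 0.0870210170418994
shift [-12.91   8.81   2.89] turn [ 3.000e-02 -4.000e-01  4.826e+01]
```

>>> apply_moves(series=[[-3, 2, 0, 0, 0, 7, 1], [-6, 4, 0, 0, 0, 14, 1], [-9, 6, 0, 0, 0, 21, 1], [-12, 8, 0, 0, 0, 28, 1], [-12.8, 8.8, 0, 0, 0, 35, 1]])

```text
time: 11.52
position: [0.418, -0.3893, 0.2787]
tool_rot: [0.988, 0.157, 0.003, 0.001]
ft_force: [0.1, -0.8, -0.4]
grip_width: 0.0873
```

>>> apply_moves(series=[[0, 0, 3, 0, 0, 6, 1], [0, 0, 5, 0, 0, 12, 1], [0, 0, 7, 0, 0, 12.5, 1], [0, 0, 7, 0, 0, 12.5, 1], [0, 0, 7, 0, 0, 12.5, 1]])

```text
time: 11.93
position: [0.4185, -0.3828, 0.2078]
tool_rot: [0.999, 0.054, 0.002, -0.003]
ft_force: [0.3, -0.6, 0.8]
grip_width: 0.0869
```

```bash
cat >> h.py <<'E'
def overlay(fn,polys,crop=None,s=1.4):
    P=robot.camera_params('wrist'); im=np.ascontiguousarray(cv2.resize(robot.camera('wrist')[:,:,::-1],None,fx=s,fy=s,interpolation=cv2.INTER_CUBIC))
    for p3,col in polys:
        p=(proj('wrist',p3,P)+.5)*s-.5; cv2.polylines(im,[np.round(p*16).astype(np.int32)],False,col,1,cv2.LINE_AA,4)
    if crop: im=im[crop[1]:crop[3],crop[0]:crop[2]]
    cv2.imwrite('pics/'+fn,im)
def rect(cx,cy,yaw,sx,sy,z):
    r=np.radians(yaw);M=np.array([[np.cos(r),-np.sin(r)],[np.sin(r),np.cos(r)]])
    q=np.array([[a*sx/2,b*sy/2] for a,b in((1,1),(1,-1),(-1,-1),(-1,1),(1,1))])@M.T+[cx,cy]
    return np.c_[q,np.full(5,z)]
E
python3 - <<'E'
from h import *
st(); to(.4165,-.3863,.06,5)
overlay('w6.png',[(rect(.4165,-.3863,5,.026,.044,.044),(0,0,255))],s=1.4)
E
```

```text
11.9333 [ 0.4185 -0.3828  0.2078] yaw(tool x) 6.16 [ 0.3 -0.6  0.8] 0.08692798796115259
shift [-0.3   0.4  14.78] turn [-0.28 -0.25  1.16]
```

View pics/w6.png

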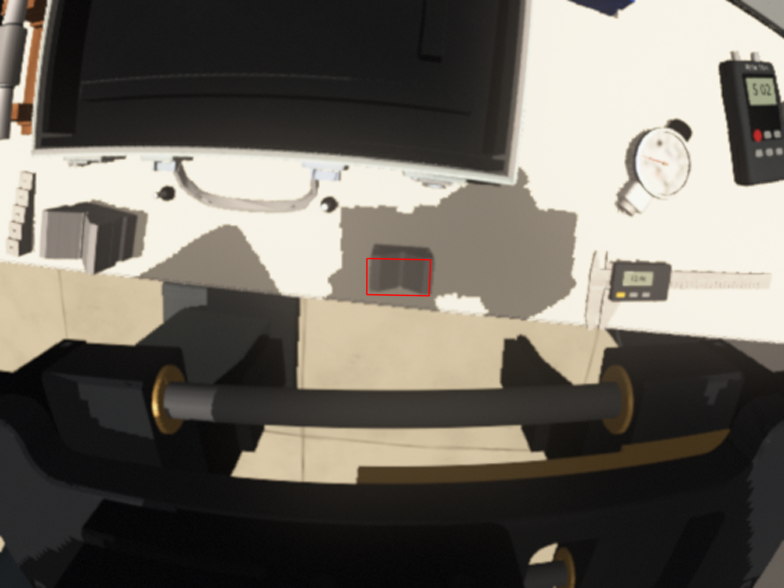

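>>> apply_moves(series=[[-0.2, 0.3, 4, 0, 0, 1, 1], [-0.2, 0.4, 8, 0, 0, 1, 1], [-0.2, 0.4, 12, 0, 0, 1, 1], [-0.2, 0.4, 14, 0, 0, 1, 1], [-0.2, 0.4, 15, 0, 0, 1, 1]])

```text
time: 12.4
position: [0.4179, -0.3864, 0.0568]
tool_rot: [0.999, 0.045, 0.002, -0.002]
ft_force: [-0.4, -0.4, -0.4]
grip_width: 0.087
```

Run:
```python
from h import *
st(); to(.4167,-.3863,.037,5)
```

```text
12.4 [ 0.4179 -0.3864  0.0568] yaw(tool x) 5.17 [-0.4 -0.4 -0.4] 0.0870285390303171
shift [-0.12 -0.01  1.98] turn [-0.27 -0.26  0.17]
```

>>> apply_moves(series=[[-0.1, 0, 1, 0, 0, 0, 1], [-0.1, 0, 1.8, 0, 0, 0, 1], [-0.1, 0, 1.8, 0, 0, 0, 0.3], [-0.1, 0, 1.8, 0, 0, 0, 0.3], [-0.1, 0, 1.8, 0, 0, 0, 0.3]])

```text
time: 12.82
position: [0.4179, -0.3878, 0.0417]
tool_rot: [0.999, 0.045, 0.004, -0.0]
ft_force: [0.3, -0.9, 0.6]
grip_width: 0.0744
```

>>> apply_moves(series=[[0, 0, 0, 0, 0, 0, 0.3], [0, 0, 0, 0, 0, 0, 0.3], [0, 0, 0, 0, 0, 0, 0.3], [0, 0, 0, 0, 0, 0, 0.3], [0, 0, 0, 0, 0, 0, 0.3]])

```text
time: 13.23
position: [0.4174, -0.3874, 0.0407]
tool_rot: [0.999, 0.045, 0.003, -0.001]
ft_force: [0.1, -0.4, 1.8]
grip_width: 0.0438
```

>>> apply_moves(series=[[0, 0, 0, 0, 0, 0, 0.3], [0, 0, -4, 0, 0, 0, 0.3], [0, 0, -8, 0, 0, 0, 0.3], [0, 0, -12, 0, 0, 0, 0.3], [0, 0, -16, 0, 0, 0, 0.3]])

```text
time: 13.65
position: [0.4155, -0.3864, 0.2007]
tool_rot: [0.999, 0.045, 0.002, -0.003]
ft_force: [-0.1, -0.6, -3.2]
grip_width: 0.044
```

Run:
```python
from h import *
st(); to(.468,.3433,.27,88.7)
```

```text
13.65 [ 0.4155 -0.3864  0.2007] yaw(tool x) 5.13 [-0.1 -0.6 -3.2] 0.04403225467374905
shift [ 11.78 -72.25  -6.44] turn [ -0.14  -0.43 -83.57]
```

>>> apply_moves(series=[[0.6, -3.8, -2, 0, 0, 0, 0.3], [1.2, -7.6, -4, 0, 0, 0, 0.3], [1.9, -11.6, -5, 0, 0, 0, 0.3], [2.5, -15.6, -6, 0, 0, 0, 0.3], [3.2, -19.6, -6, 0, 0, 0, 0.3]])

```text
time: 14.07
position: [0.4301, -0.1905, 0.2623]
tool_rot: [0.999, 0.044, 0.004, -0.001]
ft_force: [0.9, 0.4, -2.1]
grip_width: 0.0439
```

>>> apply_moves(series=[[0.6, -4, 0, 0, 0, 0, 0.3], [1.3, -8, 0, 0, 0, 0, 0.3], [1.9, -12, 0, 0, 0, 0, 0.3], [2.6, -16, 0, 0, 0, 0, 0.3], [3.2, -20, 0, 0, 0, 0, 0.3]])

```text
time: 14.48
position: [0.443, 0.0123, 0.2613]
tool_rot: [0.999, 0.045, 0.002, -0.002]
ft_force: [0.7, -0.9, -2.6]
grip_width: 0.0442
```

>>> apply_moves(series=[[0.6, -4, 0, 0, 0, -7, 0.3], [1.3, -8, 0, 0, 0, -14, 0.3], [1.9, -12, 0, 0, 0, -21, 0.3], [2.6, -16, 0, 0, 0, -28, 0.3], [3.2, -20, 0, 0, 0, -35, 0.3]])

```text
time: 14.9
position: [0.4568, 0.2142, 0.2618]
tool_rot: [0.938, 0.346, 0.002, -0.001]
ft_force: [2.1, 0.2, -2.4]
grip_width: 0.0436
```

Run:
```python
from h import *
st(); to(.468,.3433,.2,88.7)
```

```text
14.9 [0.4568 0.2142 0.2618] yaw(tool x) 40.5 [ 2.1  0.2 -2.4] 0.04356517707057703
shift [ 9.21 -9.09  6.23] turn [  0.1   -0.23 -48.2 ]
```

>>> apply_moves(series=[[2.5, -2.5, 1, 0, 0, -7, 0.3], [5, -5, 2, 0, 0, -14, 0.3], [7, -7, 3, 0, 0, -21, 0.3], [9, -8.9, 4, 0, 0, -28, 0.3], [9, -8.9, 6, 0, 0, -35, 0.3]])

```text
time: 15.32
position: [0.4711, 0.3441, 0.2035]
tool_rot: [0.79, 0.614, 0.007, -0.0]
ft_force: [1.0, -0.1, -3.4]
grip_width: 0.044
```

>>> apply_moves(series=[[0, 0, 2, 0, 0, -7, 0.3], [0, 0, 4, 0, 0, -13, 0.3], [0, 0, 6, 0, 0, -13, 0.3], [0, 0, 6, 0, 0, -13, 0.3], [0, 0, 6, 0, 0, -13, 0.3]])

```text
time: 15.73
position: [0.4686, 0.3381, 0.1415]
tool_rot: [0.719, 0.695, 0.001, -0.0]
ft_force: [0.3, -0.2, -2.4]
grip_width: 0.0444
```

Run:
```python
from h import *
st(); to(.468,.3433,.081,88.7)
```

```text
15.7333 [0.4686 0.3381 0.1415] yaw(tool x) 88.12 [ 0.3 -0.2 -2.4] 0.04435597118479048
shift [ 0.51 -0.08  6.05] turn [ 0.04 -0.08 -0.58]
```

>>> apply_moves(series=[[0.5, -0.1, 2, 0, 0, -0.5, 0.3], [0.5, -0.1, 4, 0, 0, -0.5, 0.3], [0.5, -0.1, 5, 0, 0, -0.5, 0.3], [0.5, -0.1, 5.4, 0, 0, -0.5, 0.3], [0.5, -0.1, 5.4, 0, 0, -0.5, 0.3]])

```text
time: 16.15
position: [0.4695, 0.3437, 0.089]
tool_rot: [0.716, 0.699, 0.003, 0.0]
ft_force: [0.1, 0.8, -2.5]
grip_width: 0.0439
```

>>> apply_moves(series=[[0, 0, 0.1, 0, 0, 0, 0.3], [0, 0, 0.2, 0, 0, 0, 0.3], [0, 0, 0.3, 0, 0, 0, 0.3], [0, 0, 0.4, 0, 0, 0, 0.3], [0, 0, 0.4, 0, 0, 0, 0.3]])

```text
time: 16.57
position: [0.4697, 0.344, 0.0854]
tool_rot: [0.715, 0.699, 0.003, 0.001]
ft_force: [-0.4, 0.3, -2.9]
grip_width: 0.0438
```

>>> apply_moves(series=[[-0.1, -0.1, 0.1, 0, 0, 0, 0.3], [-0.1, -0.1, 0.2, 0, 0, 0, 0.3], [-0.1, -0.1, 0.3, 0, 0, 0, 0.3], [-0.1, -0.1, 0.4, 0, 0, 0, 0.3], [-0.1, -0.1, 0.4, 0, 0, 0, 0.3]])

```text
time: 16.98
position: [0.4685, 0.3429, 0.0809]
tool_rot: [0.715, 0.699, 0.003, 0.001]
ft_force: [-0.1, 0.1, -3.0]
grip_width: 0.0436
```

>>> apply_moves(series=[[0, 0, 0.1, 0, 0, 0, 0.3], [0, 0, 0.1, 0, 0, 0, 0.3]])

```text
time: 17.15
position: [0.4686, 0.343, 0.0808]
tool_rot: [0.715, 0.699, 0.003, 0.001]
ft_force: [-1.1, -0.8, 2.7]
grip_width: 0.0438
```

>>> apply_moves(series=[[0, 0, 0, 0, 0, 0, 0.8], [0, 0, 0, 0, 0, 0, 0.8], [0, 0, 0, 0, 0, 0, 0.8], [0, 0, 0, 0, 0, 0, 0.8], [0, 0, -0.5, 0, 0, 0, 0.8]])

```text
time: 17.57
position: [0.4681, 0.3427, 0.0844]
tool_rot: [0.715, 0.699, 0.002, 0.0]
ft_force: [-0.0, -0.8, -0.3]
grip_width: 0.0669
```

>>> apply_moves(series=[[0, 0, -3, 0, 0, 0, 1], [0, 0, -7, 0, 0, 0, 1], [0, 0, -11, 0, 0, 0, 1], [-3, 0, -15, 0, 0, 0, 1], [-6, 0.5, -19, 0, 0, 0, 1]])

```text
time: 17.98
position: [0.4693, 0.2927, 0.2637]
tool_rot: [0.714, 0.7, 0.004, 0.001]
ft_force: [-0.1, -0.1, 0.2]
grip_width: 0.0861
```

Run:
```python
from h import *
st(); to(.57,-.045,.3,179)
print(at('top',287.9,187,.07),at('top',286.7,209,.06),at('top',290.5,165,.06))
```

```text
17.9833 [0.4693 0.2927 0.2637] yaw(tool x) 88.8 [-0.1 -0.1  0.2] 0.08611501341745852
shift [-33.54  10.8   -3.7 ] turn [ 4.60e-01  9.00e-02 -9.02e+01]
[ 0.57731008 -0.04519328  0.07      ] [ 0.50689196 -0.04439313  0.06      ] [ 0.65483997 -0.0510529   0.06      ]
```

>>> apply_moves(series=[[-4, 0.2, 0, 0, 0, 0, 1], [-8, 0.4, -1, 0, 0, 0, 1], [-12, 0.6, -2, 0, 0, 0, 1], [-16, 0.8, -3, 0, 0, 0, 1], [-20, 1, -3, 0, 0, 0, 1]])

```text
time: 18.4
position: [0.4758, 0.0905, 0.2931]
tool_rot: [0.715, 0.699, 0.005, 0.002]
ft_force: [0.7, -0.2, 0.0]
grip_width: 0.0868
```

>>> apply_moves(series=[[-3.5, 0, 0, 0, 0, -7, 1], [-7, 0, 0, 0, 0, -14, 1], [-10.5, 1, 0, 0, 0, -21, 1], [-13.5, 3, 0, 0, 0, -28, 1], [-13.5, 5, 0, 0, 0, -35, 1]])

```text
time: 18.82
position: [0.5226, -0.05, 0.2913]
tool_rot: [0.482, 0.876, 0.002, 0.003]
ft_force: [0.8, -0.3, -0.5]
grip_width: 0.0871
```

Run:
```python
from h import *
st(); to(.577,-.045,.25,179)
```

```text
18.8167 [ 0.5226 -0.05    0.2913] yaw(tool x) 122.3 [ 0.8 -0.3 -0.5] 0.08714440520345106
shift [-2.47  4.84  4.17] turn [  0.19   0.38 -56.7 ]
```

>>> apply_moves(series=[[-1, 2, 0, 0, 0, -7, 1], [-2, 4, 0, 0, 0, -14, 1], [-2.3, 4.6, 0, 0, 0, -21, 1], [-2.3, 4.6, 0, 0, 0, -28, 1], [-2.3, 4.6, 0, 0, 0, -35, 1]])

```text
time: 19.23
position: [0.5735, -0.0389, 0.2908]
tool_rot: [0.194, 0.981, 0.002, 0.002]
ft_force: [-1.1, -0.0, -0.4]
grip_width: 0.0868
```

>>> apply_moves(series=[[0, 0, 1, 0, 0, -7, 1], [0, 0, 2, 0, 0, -14, 1], [0, 0, 4, 0, 0, -21.5, 1], [0, 0, 6, 0, 0, -21.5, 1], [0, 0, 6, 0, 0, -21.5, 1]])

```text
time: 19.65
position: [0.5707, -0.038, 0.2275]
tool_rot: [0.011, 1.0, 0.003, -0.001]
ft_force: [-1.0, -0.1, -0.8]
grip_width: 0.0868
```

Run:
```python
from h import *
st(); to(.577,-.0455,.1,179)
def prof(ox,oy,yaw):
    out=[]
    r=np.radians(yaw);e=np.array([np.cos(r),np.sin(r)]);n=np.array([-e[1],e[0]])
    f=lambda x,y:[*(np.array([ox,oy])+x*e+y*n),.06]
    return np.array([f(-.072,.01),f(-.025,.01),f(-.025,.015),f(.025,.015),f(.025,.01),f(.072,.01),f(.072,.006),f(.102,.006),f(.102,-.006),f(.072,-.006),f(.072,-.01),f(.025,-.01),f(.025,-.015),f(-.025,-.015),f(-.025,-.01),f(-.072,-.01),f(-.072,.01)])
overlay('w7.png',[(prof(.577,-.0455,-1.3),(0,0,255))])
```

```text
19.65 [ 0.5707 -0.038   0.2275] yaw(tool x) 178.78 [-1.  -0.1 -0.8] 0.08681149688854577
shift [-0.68 -0.8  12.75] turn [ 0.31 -0.14 -0.22]
```

View pics/w7.png

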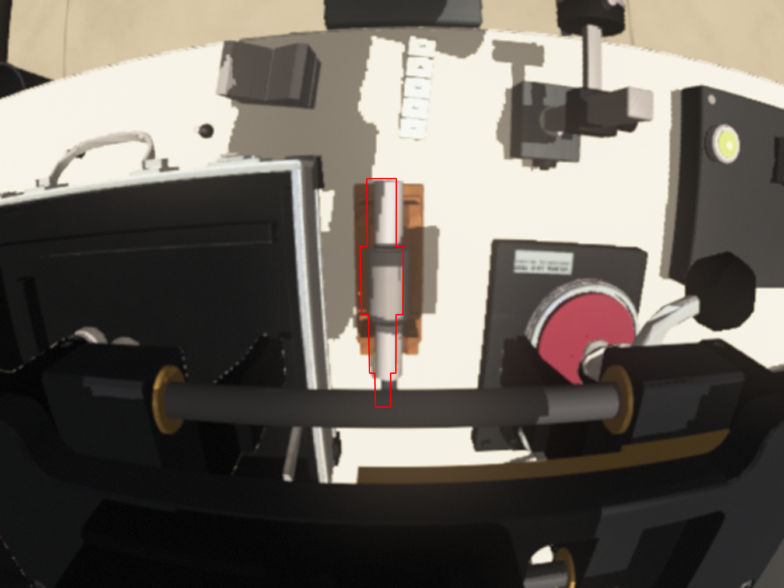

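The shaft sits about 4 mm further to +y than the overlay (journal mid-line at column 387 against 382), with the plain end towards the robot. I'm using centre (0.578,-0.0415). Descending on the thick part.

>>> apply_moves(series=[[-0.6, -0.3, 4, 0.3, 0, -0.1, 1], [-0.7, -0.4, 8, 0.3, 0, -0.1, 1], [-0.7, -0.4, 11, 0.3, 0, -0.1, 1], [-0.7, -0.4, 12, 0.3, 0, -0.1, 1], [-0.7, -0.4, 12, 0.3, 0, -0.1, 1]])

```text
time: 20.12
position: [0.5798, -0.0422, 0.1094]
tool_rot: [0.01, 1.0, -0.0, 0.001]
ft_force: [0.1, -0.3, 0.0]
grip_width: 0.087
```

Run:
```python
from h import *
st(); to(.578,-.0415,.06,178.7)
print(at('side',290,195,0),at('side',268,205,0.03))
```

```text
20.1167 [ 0.5798 -0.0422  0.1094] yaw(tool x) 178.87 [ 0.1 -0.3  0. ] 0.08696888295375897
shift [0.19 0.07 4.94] turn [-0.04  0.06  0.17]
[0.80950858 0.13035213 0.        ] [0.62109376 0.1016982  0.03      ]
```

>>> apply_moves(series=[[0.2, 0, 2, 0, 0, 0, 1], [0.2, 0, 4, 0, 0, 0, 1], [0.2, 0, 4.9, 0, 0, 0, 0.8], [0.2, 0, 4.9, 0, 0, 0, 0.5], [0.2, 0, 4.9, 0, 0, 0, 0.2]], newtons=40)

```text
time: 20.53
position: [0.5803, -0.0427, 0.0634]
tool_rot: [0.01, 1.0, -0.001, 0.004]
ft_force: [0.6, 0.1, 0.3]
grip_width: 0.0741
```

>>> apply_moves(series=[[0, 0, 0, 0, 0, 0, 0.15], [0, 0, 0, 0, 0, 0, 0.15], [0, 0, 0, 0, 0, 0, 0.15], [0, 0, 0, 0, 0, 0, 0.15], [0, 0, 0, 0, 0, 0, 0.15]])

```text
time: 20.95
position: [0.5794, -0.0425, 0.0624]
tool_rot: [0.01, 1.0, -0.001, 0.003]
ft_force: [0.1, -1.0, -0.6]
grip_width: 0.0416
```

>>> apply_moves(series=[[0, 0, 0, 0, 0, 0, 0.15], [0, 0, 0, 0, 0, 0, 0.15], [0, 0, 0, 0, 0, 0, 0.15]])

```text
time: 21.2
position: [0.5792, -0.0403, 0.062]
tool_rot: [0.011, 1.0, 0.001, 0.003]
ft_force: [1.9, 7.4, 2.5]
grip_width: 0.0294
```

>>> apply_moves(series=[[0, 0, -1, 0, 0, 0, 0.15], [0, 0, -3, 0, 0, 0, 0.15], [0, 0, -7, 0, 0, 0, 0.15], [0, 0, -11, 0, 0, 0, 0.15], [0, 0, -15, 0, 0, 0, 0.15]])

```text
time: 21.62
position: [0.5768, -0.0421, 0.2123]
tool_rot: [0.01, 1.0, -0.001, 0.001]
ft_force: [1.8, -0.5, -4.7]
grip_width: 0.029
```

>>> apply_moves(series=[[2, 0, -3, 0, 0, 0, 0.15], [4, 0.5, -5, 0, 0, 2, 0.15], [6, 2, -6, 0, 0, 5, 0.15], [8, 4, -6, 0, 0, 8, 0.15], [10, 7, -6, 0, 0, 10, 0.15]])

```text
time: 22.03
position: [0.4784, 0.0288, 0.2719]
tool_rot: [0.099, 0.995, -0.001, 0.003]
ft_force: [-0.1, 0.4, -5.1]
grip_width: 0.0289
```

Run:
```python
from h import *
st(); to(.469,.392,.25,88.7)
P=robot.camera_params('wrist'); im=robot.camera('wrist'); cv2.imwrite('pics/w8.png',im[:,:,::-1]); print(P['origin'],P['rotation'])
```

```text
22.0333 [0.4784 0.0288 0.2719] yaw(tool x) 168.59 [-0.1  0.4 -5.1] 0.02885643449976903
shift [ 8.12 35.42  2.06] turn [ 0.16  0.4  79.89]
[0.40283743 0.04400565 0.41471141] [0.76612449 0.62642816 0.09000813 0.11198017]
```

Run:
```python
from h import *
from scipy.ndimage import map_coordinates
im=cv2.cvtColor(cv2.imread('pics/w8.png'),cv2.COLOR_BGR2GRAY).astype(float)
P=robot.camera_params('wrist');P['origin']=np.array([0.40283743,0.04400565,0.41471141]);P['rotation']=np.array([0.76612449,0.62642816,0.09000813,0.11198017])
o=robot.get_obs();pos=np.array([.4784,.0288,.2719]);M=R.from_matrix(np.array([[np.cos(r:=np.radians(168.59)),np.sin(r),0],[np.sin(r),-np.cos(r),0],[0,0,-1]]))
for z,rng in((-.010,np.arange(.05,.095,.0015)),(-.0149,np.arange(.005,.045,.0015))):
  X=pos+M.apply(np.c_[rng,0*rng,0*rng+z]); p=proj('wrist',X,P)
  print(z,[(round(a*1000,1),int(v)) for a,v in zip(rng,map_coordinates(im,[p[:,1],p[:,0]],order=1))], p[0],p[-1])
```

```text
-0.01 [(np.float64(50.0), 108), (np.float64(51.5), 108), (np.float64(53.0), 109), (np.float64(54.5), 109), (np.float64(56.0), 109), (np.float64(57.5), 110), (np.float64(59.0), 110), (np.float64(60.5), 110), (np.float64(62.0), 111), (np.float64(63.5), 113), (np.float64(65.0), 113), (np.float64(66.5), 113), (np.float64(68.0), 113), (np.float64(69.5), 114), (np.float64(71.0), 115), (np.float64(72.5), 96), (np.float64(74.0), 239), (np.float64(75.5), 241), (np.float64(77.0), 241), (np.float64(78.5), 241), (np.float64(80.0), 240), (np.float64(81.5), 239), (np.float64(83.0), 241), (np.float64(84.5), 218), (np.float64(86.0), 199), (np.float64(87.5), 198), (np.float64(89.0), 197), (np.float64(90.5), 197), (np.float64(92.0), 196), (np.float64(93.5), 196)] [281.11207456 178.70593942] [281.02327327  73.2943677 ]
-0.0149 [(np.float64(5.0), 36), (np.float64(6.5), 59), (np.float64(8.0), 79), (np.float64(9.5), 79), (np.float64(11.0), 79), (np.float64(12.5), 79), (np.float64(14.0), 80), (np.float64(15.5), 80), (np.float64(17.0), 80), (np.float64(18.5), 82), (np.float64(20.0), 81), (np.float64(21.5), 82), (np.float64(23.0), 82), (np.float64(24.5), 82), (np.float64(26.0), 75), (np.float64(27.5), 64), (np.float64(29.0), 87), (np.float64(30.5), 50), (np.float64(32.0), 101), (np.float64(33.5), 104), (np.float64(35.0), 104), (np.float64(36.5), 105), (np.float64(38.0), 105), (np.float64(39.5), 106), (np.float64(41.0), 106), (np.float64(42.5), 106), (np.float64(44.0), 106)] [281.13750604 280.17344644] [281.12394008 195.59335608]
```

>>> apply_moves(series=[[0.8, 3.6, 0, 0, 0, 7, 0.15], [1.6, 7.2, 0, 0, 0, 14, 0.15], [2.4, 10.8, 0, 0, 0, 21, 0.15], [3.2, 14.4, 0, 0, 0, 28, 0.15], [4, 18, 0, 0, 0, 35, 0.15]])

```text
time: 22.5
position: [0.4741, 0.2083, 0.2703]
tool_rot: [0.365, 0.931, -0.001, 0.002]
ft_force: [0.9, -0.3, -4.6]
grip_width: 0.0291
```

Run:
```python
from h import *
st(); to(.469,.392,.25,88.7)
```

```text
22.5 [0.4741 0.2083 0.2703] yaw(tool x) 137.18 [ 0.9 -0.3 -4.6] 0.02914391410945028
shift [12.87 13.13  1.98] turn [ 0.1   0.22 48.48]
```

The plain end measures 73 mm from the TCP, so the shaft is centred in the grip within 1 mm. Continuing over the blocks.

>>> apply_moves(series=[[2.5, 2.6, 0, 0, 0, 7, 0.15], [5, 5.2, 0, 0, 0, 14, 0.15], [7.5, 7.8, 0, 0, 0, 21, 0.15], [10, 10.4, 0, 0, 0, 28, 0.15], [12.5, 12.8, 1, 0, 0, 35, 0.15]])

```text
time: 22.92
position: [0.4701, 0.3881, 0.2615]
tool_rot: [0.625, 0.78, 0.002, 0.003]
ft_force: [1.8, -0.3, -4.6]
grip_width: 0.029
```

>>> apply_moves(series=[[0, 0, 1, 0, 0, 7, 0.15], [0, 0, 2, 0, 0, 13, 0.15], [0, 0, 4, 0, 0, 13, 0.15], [0, 0, 4, 0, 0, 13, 0.15], [0, 0, 4, 0, 0, 13, 0.15]])

```text
time: 23.33
position: [0.4684, 0.3849, 0.2187]
tool_rot: [0.707, 0.707, -0.002, 0.002]
ft_force: [0.2, 0.2, -3.9]
grip_width: 0.0291
```

Run:
```python
from h import *
st(); to(.4692,.3917,.1,88.7)
```

```text
23.3333 [0.4684 0.3849 0.2187] yaw(tool x) 89.95 [ 0.2  0.2 -3.9] 0.029103101463544844
shift [ 0.74  0.08 11.86] turn [0.01 0.28 1.25]
```

>>> apply_moves(series=[[0.4, 0, 3, 0, 0.2, 1.2, 0.15], [0.7, 0.1, 6, 0, 0.2, 1.2, 0.15], [0.7, 0.1, 9, 0, 0.2, 1.2, 0.15], [0.7, 0.1, 10.7, 0, 0.2, 1.2, 0.15], [0.7, 0.1, 10.7, 0, 0.2, 1.2, 0.15]])

```text
time: 23.75
position: [0.4695, 0.3911, 0.1103]
tool_rot: [0.715, 0.699, -0.001, 0.0]
ft_force: [-1.4, -0.5, -4.7]
grip_width: 0.0293
```

Run:
```python
from h import *
st(); to(.4692,.3917,.085,88.7)
```

```text
23.75 [0.4695 0.3911 0.1103] yaw(tool x) 88.71 [-1.4 -0.5 -4.7] 0.029332895737896436
shift [ 0.07 -0.03  2.53] turn [-0.09  0.14  0.01]
```

>>> apply_moves(series=[[0, 0, 0.8, 0, 0, 0, 0.15], [0, 0, 1.4, 0, 0, 0, 0.15], [0, 0, 1.8, 0, 0, 0, 0.15], [0, 0, 2, 0, 0, 0, 0.15], [0, 0, 2, 0, 0, 0, 0.15]])

```text
time: 24.17
position: [0.4718, 0.3929, 0.094]
tool_rot: [0.715, 0.699, 0.003, 0.001]
ft_force: [-0.0, 0.5, -4.2]
grip_width: 0.0288
```

>>> apply_moves(series=[[0, 0, 0.1, 0, 0, 0, 0.15], [0, 0, 0.2, 0, 0, 0, 0.15], [0, 0, 0.2, 0, 0, 0, 0.15]])

```text
time: 24.42
position: [0.4716, 0.3929, 0.0918]
tool_rot: [0.715, 0.699, 0.003, 0.001]
ft_force: [-0.3, -0.0, -4.2]
grip_width: 0.0292
```

>>> apply_moves(series=[[-0.1, -0.2, 0.1, 0, 0, 0, 0.15], [-0.1, -0.2, 0.3, 0, 0, 0, 0.15], [-0.1, -0.2, 0.4, 0, 0, 0, 0.15], [-0.1, -0.2, 0.5, 0, 0, 0, 0.15], [-0.1, -0.2, 0.5, 0, 0, 0, 0.15]])

```text
time: 24.83
position: [0.4695, 0.3918, 0.0862]
tool_rot: [0.715, 0.699, 0.002, 0.001]
ft_force: [1.0, 0.5, -4.9]
grip_width: 0.0294
```

>>> apply_moves(series=[[0, 0, 0.1, 0, 0, 0, 0.15], [0, 0, 0.2, 0, 0, 0, 0.15], [0, 0, 0.2, 0, 0, 0, 0.15]])

```text
time: 25.08
position: [0.4698, 0.392, 0.0853]
tool_rot: [0.715, 0.699, 0.003, 0.001]
ft_force: [-1.7, -0.9, 1.8]
grip_width: 0.0292
```

Contact: the force has gone from -4.9 to +1.8 N. Release and lift.

>>> apply_moves(series=[[0, 0, 0.05, 0, 0, 0, 0.5], [0, 0, 0.05, 0, 0, 0, 0.7], [0, 0, 0.05, 0, 0, 0, 0.7], [0, 0, 0.05, 0, 0, 0, 0.7], [0, 0, 0, 0, 0, 0, 0.7]])

```text
time: 25.5
position: [0.4697, 0.3919, 0.0845]
tool_rot: [0.715, 0.699, 0.003, 0.001]
ft_force: [0.4, 0.3, 0.1]
grip_width: 0.0544
```

>>> apply_moves(series=[[0, 0, -1, 0, 0, 0, 0.8], [0, 0, -3, 0, 0, 0, 0.8], [0, 0, -6, 0, 0, 0, 0.8], [0, 0, -10, 0, 0, 0, 0.8], [0, 0, -13, 0, 0, 0, 0.8]])

```text
time: 25.92
position: [0.4693, 0.3919, 0.2175]
tool_rot: [0.715, 0.699, 0.004, 0.001]
ft_force: [0.3, 0.1, 0.1]
grip_width: 0.069
```

Run:
```python
from h import *
st(); to(.42,.2,.3,180)
def cyl(y0,y1,r,z): # in stop frame along shaft axis
    ps=np.radians(-1.3);M=np.array([[np.cos(ps),-np.sin(ps)],[np.sin(ps),np.cos(ps)]])
    L=np.array([[r,y0],[r,y1],[-r,y1],[-r,y0],[r,y0]]);return np.c_[L@M.T+[.471,.482],np.full(5,z)]
g=(0,255,0)
overlay('w9.png',[(cyl(-.018,-.065,.01,.083),g),(cyl(-.065,-.115,.015,.083),g),(cyl(-.028,-.054,.022,.084),(0,0,255))])
```

```text
25.9167 [0.4693 0.3919 0.2175] yaw(tool x) 88.71 [0.3 0.1 0.1] 0.06899721827176887
shift [-19.28  -4.44  -8.33] turn [  0.45   0.19 -91.29]
```

View pics/w9.png

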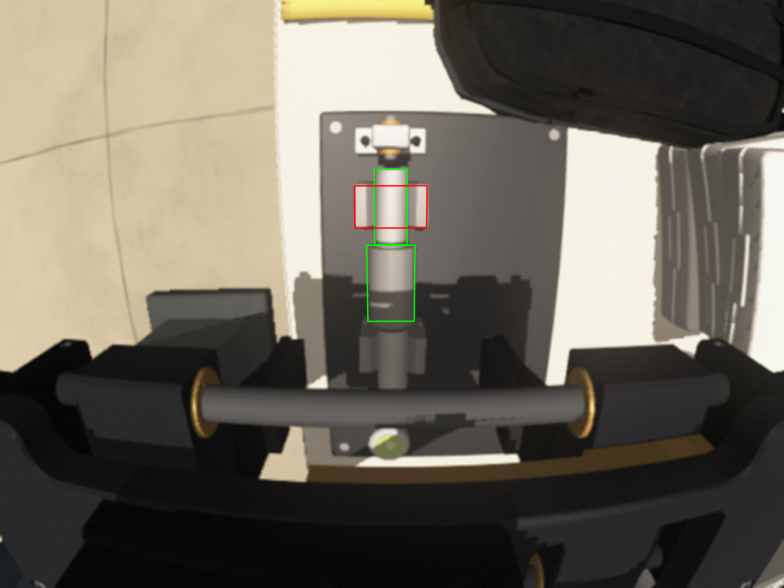

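The shaft lies in both blocks in line with the stop, and the gap at the button (391,160) is about 5 mm. Next I get the gauge position from the saved w7 picture: base corners (512,82), (578,84), (580,165), (512,158), and column top near (637,105).

Run:
```python
from h import *
o=robot.get_obs();P=robot.camera_params('wrist');T=R.from_quat(o['tool_rot'])
rp=T.inv().apply(P['origin']-o['position']);rr=T.inv()*R.from_quat(P['rotation'])
q=np.array([.011,1.0,.003,-.001]);q/=np.linalg.norm(q);a=np.radians(178.78/2);q[0],q[1]=np.cos(a),np.sin(a)
T7=R.from_quat(q);P7=dict(mtx=P['mtx'],origin=np.array([.5707,-.038,.2275])+T7.apply(rp),rotation=(T7*rr).as_quat())
f=lambda u,v,z:at('wrist',(u+.5)/1.4-.5,(v+.5)/1.4-.5,z,P7).round(4)
c=np.array([f(u,v,.034) for u,v in[(512,82),(578,84),(580,165),(512,158)]]);print(c,c.mean(0))
print('coltop',f(637,105,.166),f(630,105,.166),'dial',f(591,15,.12))
print('top cam base',[at('top',u,v,.034).round(3) for u,v in[(220+110/4.2,168+240/4.2)]], 'dial', at('top',220+97/4.2,168+297/4.2,.12).round(3),'coltop',at('top',220+102/4.2,168+198/4.2,.166).round(3))
im=cv2.imread('pics/w7.png')[0:190,480:700];cv2.imwrite('pics/w7g.png',cv2.resize(im,None,fx=3.5,fy=3.5,interpolation=cv2.INTER_CUBIC))
```

```text
[[0.4331 0.0552 0.034 ]
 [0.4304 0.1091 0.034 ]
 [0.4946 0.1103 0.034 ]
 [0.4914 0.0543 0.034 ]] [0.462375 0.082225 0.034   ]
coltop [0.4627 0.0845 0.166 ] [0.4632 0.0803 0.166 ] dial [0.4023 0.0828 0.12  ]
top cam base [array([0.453, 0.084, 0.034])] dial [0.397 0.085 0.12 ] coltop [0.461 0.082 0.166]
```

Both cameras agree: the column is at (0.4625,0.0825), yaw about 0. Moving over the gauge.

>>> apply_moves(series=[[-3.5, 0, -3, 0, 0, 0, 1], [-7.5, 0, -5, 0, 0, 0, 1], [-11.5, 0, -5, 0, 0, 0, 1], [-15.5, 0, -5, 0, 0, 0, 1], [-19.5, 0, -5, 0, 0, 0, 1]])

```text
time: 26.38
position: [0.4642, 0.1969, 0.2655]
tool_rot: [0.715, 0.7, 0.004, 0.002]
ft_force: [1.4, -1.1, -0.2]
grip_width: 0.0861
```

>>> apply_moves(series=[[-3, 0, 0, 0, 0, -7, 1], [-6, 0, 0, 0, 0, -14, 1], [-9, 0, 0, 0, 0, -21, 1], [-11, 0, 0, 0, 0, -28, 1], [-11, 0, 0, 0, 0, -35, 1]])

```text
time: 26.8
position: [0.4619, 0.0849, 0.2645]
tool_rot: [0.471, 0.882, 0.001, 0.003]
ft_force: [-0.1, -0.0, 0.4]
grip_width: 0.087
```

>>> apply_moves(series=[[0, 0, 0, 0, 0, -7, 1], [0, 0, 0, 0, 0, -14, 1], [0, 0, 0, 0, 0, -21, 1], [0, 0, 0, 0, 0, -28, 1], [0, 0, 0, 0, 0, -35, 1]])

```text
time: 27.22
position: [0.4618, 0.0882, 0.2645]
tool_rot: [0.182, 0.983, 0.001, 0.003]
ft_force: [-0.7, 0.0, 0.2]
grip_width: 0.0869
```

Run:
```python
from h import *
st(); to(.4625,.0825,.22,180)
```

```text
27.2167 [0.4618 0.0882 0.2645] yaw(tool x) 159.05 [-0.7  0.   0.2] 0.08687985513820237
shift [-0.25 -0.53  4.45] turn [  0.16   0.33 -20.95]
```

>>> apply_moves(series=[[-0.2, -0.5, 1, 0, 0.3, -7, 1], [-0.2, -0.5, 2, 0, 0.3, -14, 1], [-0.2, -0.5, 4, 0, 0.3, -21, 1], [-0.2, -0.5, 4.4, 0, 0.3, -21, 1], [-0.2, -0.5, 4.4, 0, 0.3, -21, 1]])

```text
time: 27.63
position: [0.4611, 0.083, 0.2193]
tool_rot: [0.004, 1.0, 0.001, -0.001]
ft_force: [0.4, 0.0, 0.4]
grip_width: 0.0868
```

Run:
```python
from h import *
st(); to(.4625,.0825,.145,180)
b=(.4625,.0825)
overlay('w10.png',[(rect(*b,0,.06,.05,.034),(0,255,0)),(rect(*b,0,.016,.016,.166),(0,0,255)),(rect(b[0]-.065,b[1],0,.045,.02,.136),(255,0,255))])
```

```text
27.6333 [0.4611 0.083  0.2193] yaw(tool x) 179.53 [0.4 0.  0.4] 0.08682024264634013
shift [-0.16 -0.07  7.42] turn [ 0.16 -0.17 -0.47]
```

View pics/w10.png

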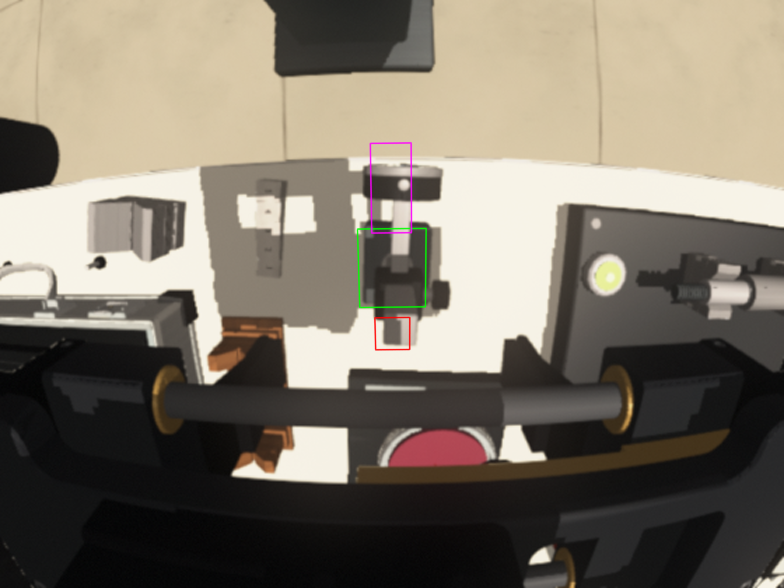

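The column top is at (401,331), against a predicted (392,333), so the column is really at about (0.4615,0.086). Grasping there.

>>> apply_moves(series=[[0, 0.2, 2, 0.1, -0.1, 0, 1], [0, 0.3, 4, 0.1, -0.1, 0, 1], [0, 0.3, 6, 0.1, -0.1, 0, 1], [0, 0.3, 7.2, 0.1, -0.1, 0, 0.9], [0, 0.3, 7.2, 0.1, -0.1, 0, 0.6]], newtons=40)

```text
time: 28.1
position: [0.4614, 0.0862, 0.147]
tool_rot: [0.003, 1.0, 0.001, -0.001]
ft_force: [0.1, 0.0, 0.5]
grip_width: 0.08
```

>>> apply_moves(series=[[0, 0, 0, 0, 0, 0, 0.4], [0, 0, 0, 0, 0, 0, 0.3], [0, 0, 0, 0, 0, 0, 0.2], [0, 0, 0, 0, 0, 0, 0.2], [0, 0, 0, 0, 0, 0, 0.1]])

```text
time: 28.52
position: [0.4627, 0.0862, 0.1488]
tool_rot: [0.003, 1.0, 0.0, 0.002]
ft_force: [-0.6, -0.3, -0.7]
grip_width: 0.0483
```

>>> apply_moves(series=[[0, 0, 0, 0, 0, 0, 0.05], [0, 0, 0, 0, 0, 0, 0.05], [0, 0, 0, 0, 0, 0, 0.05], [0, 0, 0, 0, 0, 0, 0.05], [0, 0, 0, 0, 0, 0, 0.05]])

```text
time: 28.93
position: [0.4621, 0.0862, 0.148]
tool_rot: [0.003, 1.0, 0.001, 0.001]
ft_force: [-0.9, 0.2, 0.6]
grip_width: 0.0156
```

Run:
```python
from h import *
st()
```

```text
28.9333 [0.4621 0.0862 0.148 ] yaw(tool x) 179.71 [-0.9  0.2  0.6] 0.015622697850971427
```

>>> apply_moves(series=[[0, 0, -1, 0, 0, 0, 0.05], [0, 0, -4, 0, 0, 0, 0.05], [0, 0, -7, 0, 0, 0, 0.05], [0, 0, -10, 0, 0, 0, 0.05], [0, 0, -13, 0, 0, 0, 0.05]], newtons=55)

```text
time: 29.35
position: [0.4601, 0.0861, 0.2776]
tool_rot: [0.002, 1.0, 0.001, -0.001]
ft_force: [0.9, 0.3, -7.8]
grip_width: 0.0155
```

>>> apply_moves(series=[[0, 2, 0, 0, 0, 0, 0.05], [0, 5, 0, 0, 0, 0, 0.05], [0, 8, 0, 0, 0, 0, 0.05], [0, 11, 0, 0, 0, 0, 0.05], [0, 14, 0, 0, 0, 0, 0.05]])

```text
time: 29.77
position: [0.4607, 0.2268, 0.2763]
tool_rot: [0.003, 1.0, -0.0, -0.001]
ft_force: [0.7, 0.7, -7.3]
grip_width: 0.0155
```

>>> apply_moves(series=[[0, 3, 0, 0, 0, 0, 0.05], [0, 6, 0, 0, 0, 0, 0.05], [0, 9, 0, 0, 0, 0, 0.05], [0, 12, 0, 0, 0, 0, 0.05], [0, 14, 0, 0, 0, 0, 0.05]])

```text
time: 30.18
position: [0.4615, 0.3684, 0.2758]
tool_rot: [0.002, 1.0, 0.0, -0.001]
ft_force: [1.1, -0.1, -7.6]
grip_width: 0.0154
```

Run:
```python
from h import *
st(); to(.5345,.3905,.27,178.7)
```

```text
30.1833 [0.4615 0.3684 0.2758] yaw(tool x) 179.79 [ 1.1 -0.1 -7.6] 0.015388044739538939
shift [-7.29  2.23  0.56] turn [ 0.04 -0.14  1.09]
```

>>> apply_moves(series=[[-2, 0.7, 0, 0, 0, 0.5, 0.05], [-4, 1.4, 0, 0, 0, 1, 0.05], [-6, 2, 0, 0, 0, 1, 0.05], [-7.2, 2.1, 0, 0, 0, 1, 0.05], [-7.2, 2.1, 0, 0, 0, 1, 0.05]])

```text
time: 30.6
position: [0.5377, 0.3863, 0.2754]
tool_rot: [0.012, 1.0, -0.0, 0.001]
ft_force: [0.4, 0.1, -6.8]
grip_width: 0.0155
```

Run:
```python
from h import *
st(); to(.5345,.3905,.188,178.7)
```

```text
30.6 [0.5377 0.3863 0.2754] yaw(tool x) 178.68 [ 0.4  0.1 -6.8] 0.015493268781259945
shift [0.34 0.42 8.74] turn [-0.05  0.11 -0.02]
```

>>> apply_moves(series=[[0.3, 0.4, 1.5, 0, 0.1, 0, 0.05], [0.3, 0.4, 3, 0, 0.1, 0, 0.05], [0.3, 0.4, 4.5, 0, 0.1, 0, 0.05], [0.3, 0.4, 5.8, 0, 0.1, 0, 0.05], [0.3, 0.4, 6.2, 0, 0.1, 0, 0.05]])

```text
time: 31.02
position: [0.5287, 0.3891, 0.2117]
tool_rot: [0.011, 1.0, -0.002, -0.005]
ft_force: [-1.5, -0.1, -8.4]
grip_width: 0.0158
```

>>> apply_moves(series=[[0, 0, 0.3, 0, 0, 0, 0.05], [0, 0, 0.6, 0, 0, 0, 0.05], [0, 0, 0.9, 0, 0, 0, 0.05], [0, 0, 1.1, 0, 0, 0, 0.05], [0, 0, 1.1, 0, 0, 0, 0.05]])

```text
time: 31.43
position: [0.5325, 0.3908, 0.2054]
tool_rot: [0.011, 1.0, 0.0, 0.0]
ft_force: [-0.5, -0.7, -7.8]
grip_width: 0.0157
```

Run:
```python
from h import *
st(); to(.5345,.3905,.188,178.7)
```

```text
31.4333 [0.5325 0.3908 0.2054] yaw(tool x) 178.72 [-0.5 -0.7 -7.8] 0.015689700636038
shift [-0.2  -0.02  1.74] turn [0.05 0.   0.02]
```

>>> apply_moves(series=[[-0.2, 0, 0.3, 0, 0, 0, 0.05], [-0.2, 0, 0.6, 0, 0, 0, 0.05], [-0.2, 0, 0.9, 0, 0, 0, 0.05], [-0.2, 0, 1.1, 0, 0, 0, 0.05], [-0.2, 0, 1.1, 0, 0, 0, 0.05]])

```text
time: 31.85
position: [0.5341, 0.3905, 0.1936]
tool_rot: [0.011, 1.0, 0.0, -0.001]
ft_force: [-0.5, -0.2, -7.5]
grip_width: 0.0154
```

>>> apply_moves(series=[[0, 0, 0.1, 0, 0, 0, 0.05], [0, 0, 0.2, 0, 0, 0, 0.05], [0, 0, 0.3, 0, 0, 0, 0.05], [0, 0, 0.3, 0, 0, 0, 0.05]])

```text
time: 32.18
position: [0.5345, 0.3908, 0.1912]
tool_rot: [0.011, 1.0, 0.0, -0.0]
ft_force: [0.4, -0.2, -7.5]
grip_width: 0.0156
```

>>> apply_moves(series=[[0, 0, 0.1, 0, 0, 0, 0.05], [0, 0, 0.2, 0, 0, 0, 0.05], [0, 0, 0.2, 0, 0, 0, 0.05]])

```text
time: 32.43
position: [0.5347, 0.3908, 0.1893]
tool_rot: [0.011, 1.0, 0.001, 0.0]
ft_force: [1.5, 0.3, -6.5]
grip_width: 0.0156
```

>>> apply_moves(series=[[0, 0, 0.1, 0, 0, 0, 0.05], [0, 0, 0.1, 0, 0, 0, 0.05], [0, 0, 0.1, 0, 0, 0, 0.05]])

```text
time: 32.68
position: [0.5347, 0.3909, 0.1886]
tool_rot: [0.011, 1.0, 0.001, 0.0]
ft_force: [0.1, 0.4, -6.2]
grip_width: 0.016
```

Force went from -7.5 to -6.2 N, which is the plunger's ~1 N spring. The base should touch down soon.

>>> apply_moves(series=[[0, 0, 0.1, 0, 0, 0, 0.05], [0, 0, 0.1, 0, 0, 0, 0.05], [0, 0, 0.1, 0, 0, 0, 0.05]])

```text
time: 32.93
position: [0.5348, 0.391, 0.1885]
tool_rot: [0.011, 1.0, 0.001, 0.001]
ft_force: [-1.0, -0.2, 1.7]
grip_width: 0.0159
```

>>> apply_moves(series=[[0, 0, 0.05, 0, 0, 0, 0.05], [0, 0, 0.05, 0, 0, 0, 0.05], [0, 0, 0.05, 0, 0, 0, 0.05]])

```text
time: 33.18
position: [0.5348, 0.3911, 0.1885]
tool_rot: [0.011, 1.0, 0.001, 0.001]
ft_force: [-2.7, -1.0, 5.5]
grip_width: 0.0158
```

>>> apply_moves(series=[[0, 0, -0.05, 0, 0, 0, 0.3], [0, 0, -0.05, 0, 0, 0, 0.5], [0, 0, -0.05, 0, 0, 0, 0.6], [0, 0, -0.05, 0, 0, 0, 0.6], [0, 0, -0.05, 0, 0, 0, 0.6]])

```text
time: 33.6
position: [0.5348, 0.3908, 0.1872]
tool_rot: [0.011, 1.0, 0.0, 0.0]
ft_force: [0.1, -0.3, 0.4]
grip_width: 0.0411
```

>>> apply_moves(series=[[0, 0, -0.5, 0, 0, 0, 0.6], [0, 0, -2, 0, 0, 0, 0.6], [0, 0, -4, 0, 0, 0, 0.7], [0, 0, -7, 0, 0, 0, 0.7], [0, 0, -10, 0, 0, 0, 0.7]])

```text
time: 34.02
position: [0.5341, 0.3904, 0.2877]
tool_rot: [0.011, 1.0, -0.0, -0.001]
ft_force: [0.1, 0.8, 0.3]
grip_width: 0.0595
```

Run:
```python
from h import *
st()
b=(.5347,.391)
overlay('w11.png',[(rect(*b,-1.3,.06,.05,.074),(0,255,0)),(rect(*b,-1.3,.016,.016,.206),(0,0,255))])
```

```text
34.0167 [0.5341 0.3904 0.2877] yaw(tool x) 178.71 [0.1 0.8 0.3] 0.05945465061160154
```

No views are left, so a numeric check: brightness profiles across the journal, the column top and the gauge base in the last picture.

Run:
```python
from h import *
from scipy.ndimage import map_coordinates
st(); P=robot.camera_params('wrist'); im=cv2.cvtColor(robot.camera('wrist'),cv2.COLOR_RGB2GRAY).astype(float)
def prof(A,B,n,name):
    X=np.linspace(A,B,n);p=proj('wrist',X,P);print(name,p[0].round(),p[-1].round(),map_coordinates(im,[p[:,1],p[:,0]],order=1).astype(int))
prof([.445,.432,.083],[.495,.432,.083],26,'journal+ x .445-.495/2mm')
prof([.445,.425,.083],[.495,.425,.083],26,'journal2')
prof([.4692,.45,.092],[.4692,.49,.092],21,'plain end y .45-.49/2mm')
prof([.5347,.365,.206],[.5347,.417,.206],27,'coltop y .365-.417/2mm')
prof([.52,.355,.074],[.52,.427,.074],37,'base y .355-.427/2mm')
```

```text
34.0667 [0.5375 0.3923 0.2959] yaw(tool x) 178.73 [1.3 1.  4.1] 0.060379860960322634
journal+ x .445-.495/2mm [314.  98.] [315. 144.] [121 124 206 231 229 199 139 132 142 180 205 223 233 236 226 203 175 138
 134 151 163 223 224 217 150 107]
journal2 [308.  98.] [308. 144.] [119 118 102  65  60  59  57  63 126 183 208 222 231 235 223 198 169 128
  69  56  55  57  64  93 106 106]
plain end y .45-.49/2mm [332. 120.] [368. 121.] [235 234 235 234 233 233 231 178 107 105 156 160 175 117 157 235 244 244
 243 243 233]
coltop y .365-.417/2mm [244. 214.] [313. 213.] [ 89  88  89  89  90  90  76  63  60  75  94 143 192 193 195 196 170  73
  64  63  63  62  64  88  94  94  94]
base y .355-.427/2mm [246. 166.] [310. 165.] [ 39  40  40  39  40  39  42  46  45  45  46  46  47  46  51 120 190 198
 198 199 199 147  53  46  47  47  48  48  47  47  45  44  43  47  77  99
 100]
```

The journal axis is at x≈0.4705 and the plain end at y≈0.464, about 4 mm from the button. The column is at y≈0.392, level with the shaft's middle (0.392). Everything agrees; I'll settle and hand in.

>>> apply_moves(series=[[0, 0, -2, 0, 0, 0, 0.7], [0, 0, -3, 0, 0, 0, 0.7], [0, 0, -3, 0, 0, 0, 0.7], [0, 0, -3, 0, 0, 0, 0.7], [0, 0, -3, 0, 0, 0, 0.7]])

```text
time: 34.53
position: [0.5341, 0.3904, 0.3162]
tool_rot: [0.011, 1.0, 0.0, -0.001]
ft_force: [-0.1, -0.3, -0.4]
grip_width: 0.061
```

Run:
```python
from h import *
st(); print(robot.hand_in())
```

```text
34.5333 [0.5341 0.3904 0.3162] yaw(tool x) 178.72 [-0.1 -0.3 -0.4] 0.06103694271741133
the job is handed in; nothing more can be done
None
```

The run-out set-up is finished and handed in at about 34.5 s. The hand-in gives no verdict, so I don't have a confirmed pass.

- **V-blocks:** both small ones stand on the plate in line with the end stop. I never went near the bigger V-block or the blue look-alike.
- **Shaft:** it lies in both grooves with its plain end towards the stop. The last checks put its axis at x≈0.4705, against 0.471 for the stop. The gap to the button came out at about 4 mm by brightness profile, and looked nearer 5–7 mm in the camera picture. Both are under a centimetre.
- **Gauge:** it stands behind the shaft, with its column at y≈0.392, level with the middle of the thick part.

**Not seen directly:** the plunger reading. On the way down the load fell by about 1 N, which matches its spring. The base then met the plate within 0.5 mm of the expected height, so it should read about 3 mm in.

**What went wrong on the way:**
- One early block measurement was about 12 mm off, because I read the camera pose after the arm had moved. The top camera and an overlay corrected it.
- The first grasp of a block lifted before the fingers had closed, so I repeated it.
- The 16-picture limit stopped me viewing the final overlay. I did the last check with brightness profiles instead.

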